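# Refit the condenser lens of a bench lamp

## Robot

A 6-joint arm with a two-finger parallel gripper is mounted at the origin on the work surface. World frame = base frame: x ahead of the robot, y to its left, z up, the work surface at z = 0. Lengths are in mm, angles in rad, forces in N, time in s.
With the tool pointing down it reaches from about 300 to 875 mm from the base axis. Payload 6.4 kg.
Tool frame: the origin (TCP) lies on the mounting face of the last link; the fingertips stand 166 mm ahead of it and the grasp point (between the pads) lies 147 mm ahead of it (ctrl.tip_extent is the z of the fingertips in the tool frame, in mm); z points along the fingers, x is the direction in which the jaws open and shut, and the axes are right-handed (so a half turn about z gives the same grasp; the last joint's range is limited). The gripper opens to 88 mm and grips with 3 to 60 N. Pads are 18 mm wide; open, the fingers measure 123 mm over their backs; the gripper's body (75 mm by 187 mm) begins 45 mm behind the grasp point.
Start: joints at [-1.427, 0.181, 1.607, -0, 1.354, -0.206], TCP at [197.075, -540.189, 404.714] pointing down, gripper open.
Joint ranges: [-2.99, 2.99], [-0.89, 2.07], [0.3, 2.58], [-1.14, 4.28], [0, 2.63], [-3.12, 3.12]. Speed limits (rad/s): [2.57, 2.57, 3.01, 3.14, 3.14, 3.14].

## Interface

Orientations are given as a unit quaternion [x, y, z, w].
In Python, from station import ctrl gives the robot as it stands. The module is installed in compiled form; this text tells all that it offers.
- The arm moves only by the tool jog_arm, never from a script. Its argument "deltas" is a list of rows, each a list of 5 numbers: the shift along the tool's x, y, z in mm, then the turn about the tool's z in rad, then the closure, from 0 (fully open) to 1 (shut). A call has 1 to 12 rows; each row is the pose to reach, as a shift and turn from the pose commanded when the call began, along the tool's axes at that moment; what a row does not reach only later rows make up. A row lasts 1/10 s, in which the tool goes at most 50 mm and 8.59 degrees, less where a joint would pass 70% of its speed; a pose out of reach is approached as far as the arm can. A call with a gripper value outside its range is refused whole. The fingers move at their own pace and stop on an object; "force" is the grip in N (left out, the last holds). Time passes only in rows, so rows that repeat a pose let the fingers close. It gives the time, the measured TCP pose, the force and the opening at its end, in the units of the state.
- ctrl.state(): the state, without advancing time (a new reading comes with each control period).
- ctrl.read_camera(name): name is "side" or "top"; returns a dict with "image" (400x640x3 uint8, blue, green, red), "camera_matrix" (3x3 intrinsics, pixels), "extrinsics" (4x4, takes a point from world to camera coordinates). Camera axes: x right, y up, looking along -z (the intrinsics and any distortion apply to the point x, -y, -z); pixel columns grow to the right and rows downward; lengths in mm; the calibration is good to about 2 mm. A picture is of the moment at which its call begins. There is no depth.
- ctrl.sign_off(): hands the job in, once; it reports no verdict.
The state is a dict: "time": time; "qpos": joint angles; "joint_vel": joint speeds; "effort": joint torques, N m; "tool_pos": TCP position; "orientation": TCP orientation; "contact_force": force on the tool from outside, world axes, zero at the start; "torque": the same for the moment, N m; "gripper_width": finger opening in mm.
Only numpy, scipy, OpenCV 4.12 (cv2) and the standard library are available. Lean on these libraries where they do the work, as an engineer would, in place of code of your own. Each camera call takes 0.05 s, during which the arm holds its last target.

## Task

Put the thick glass lens, domed side up, into the open cell on top of the round bench lamp, then set the retaining ring over the cell and screw it down clockwise until it is snug on the lens and stays tight by itself. Handle the glass gently, do not overtighten the ring on it, let go, and leave the other things on the bench where they are.

Things in the scene. Friction and masses are not known exactly. Their poses are not given: they have to be found in the camera images.
- lens: The condenser lens: clear glass disc, 32 mm diameter, 10 mm thick at its edge, with a low dome of 2.5 mm on top (dome within 10.5 mm of the axis; the edge band outside it is flat). 30 g. Lies dome up on a small round rest, overhanging it by 5 mm all round. Origin: centre of the flat underside; z axis: up through the dome.
- rest: Fixed lens rest: round cork post 22 mm diameter and 20 mm high on a pale wooden foot 44 mm diameter and 4 mm high. Origin: centre of the underside on the bench; the lens stands on its top, 20 mm up.
- lamp: The bench lamp, fixed: round grey foot 116 mm diameter, 44 mm high; on its middle the upright dark metal cell, a tube of 40 mm outer and 34 mm inner diameter, rim 74 mm above the bench. Two small raised bars on the foot's top, towards +y and -y, mark the thread's entry gaps. Origin: centre of the underside on the bench; z up.
- cell_rim (a point): Centre of the cell's mouth at rim height (74 mm over the bench). The cell is 7.5 mm deep from here, so a lens lying in it stands 2.5 mm proud at its edge. Axes as the lamp's.
- cell_seat (a point): Centre of the ledge in the cell on which the lens's underside comes to lie (66.5 mm over the bench, unloaded). The ledge is a stiff rubber cushion that gives 1 mm for 30 N, at most 2 mm.
- cell_gap (a point): Middle of the entry gap on the lamp's +y side (another is opposite), at pin height, 11.1 mm below the rim. Thread: a groove in a 48 mm collar round the cell, right-hand, two starts, going down 3 mm per rad clockwise from above. Gaps 48 degrees wide; elsewhere the collar stops the pins 9 mm higher. True thread is off this by up to 0.5 mm in height, 0.2 rad in turn: feel for it.
- ring: The retaining ring, loose, steel, 55 mm outer diameter, 24 mm high, 50 mm bore, 120 to 195 g, flange up. Two opposite lugs with flat outer faces, 20 mm wide, full height, 60 mm across, on its +y and -y sides: grip it there. Its pins run in the thread. Origin: centre of the bottom edge; z up. Pins in the gaps: bottom edge 16.1 mm (+-0.5) below the cell rim; touching the lens: 17.5 mm; snug: a little lower.
- ring_pin (a point): One of the ring's two inward pins, 4 mm diameter, in line with the lugs, 5 mm above the bottom edge (point on the +y side, 23.5 mm off the axis). From mid-gap the ring turns about 0.9 rad (0.5 to 1.25) clockwise until it bears on the lens and the thread's upper flank; before that it turns freely, sinking 1.4 mm, then stands still on the lens for 0.3 rad while the pins cross their 0.9 mm axial play.
- ring_flange (a point): Centre of the flange's underside, 20 mm above the ring's bottom edge (flange 4 mm thick, 24 mm hole); presses on the lens's flat edge. Bite: tugged up, the ring no longer gives (over 28 N/mm; little turning moment shows). Then each 0.1 rad adds 3 to 6 N on the lens and sinks it 0.1 to 0.2 mm. Snug is 6 to 16 N, 0.1 to 0.3 rad past the bite; above 20 N the glass is at risk. Holds when let go.
- beaker: Glass beaker, 68 mm diameter, 88 mm high, loose bystander. Origin: centre of its underside.
- dropper: Small amber bottle with black cap, 36 mm diameter, 75 mm high, loose bystander. Origin: centre of its underside.
- pencil: Pencil, 134 mm long, 8 mm thick, lying along its x axis, loose bystander. Origin: under its middle.
- marker: Marker pen, 134 mm long, 13 mm thick, lying along its x axis, loose bystander. Origin: under its middle.
- dish: Clear shallow dish, 70 mm diameter, 14 mm high, loose bystander. Origin: centre of its underside.
- stopper: Red-brown rubber stopper, 34 mm wide at the top, 28 mm high, loose bystander. Origin: centre of its underside.
Mind the look-alikes: they are no part of the job. Leave any yellow look-alike of the ring alone. Of the things that look like the lamp, take the one that is farthest to the robot's left at the start.

How it is judged (in metres and radians):
On the way:
1. the lens lies flat on the ledge in the cell, let go (horizontal distance between lens and cell_seat below 0.003 m and z of lens in the frame of cell_seat between -0.003 and 0.0015 m and angle between lens's own z axis and vertical below 0.08 rad and contact force between lens and the fingers below 0.1 N and linear speed of lens below 0.02 m/s), for 0.2 s.
At the end, for the whole second after the job is handed in: Lens in the cell within 3 mm of its axis, flat (0.08 rad) on the ledge (-3 to +1.5 mm); ring over the cell within 4 mm of its axis, level (0.10 rad), bottom edge 17.1 to 20.5 mm below the cell rim, at rest, and pressing on the lens with more than 4 N by itself (horizontal distance between lens and cell_seat below 0.003 m and z of lens in the frame of cell_seat between -0.003 and 0.0015 m and angle between lens's own z axis and vertical below 0.08 rad and horizontal distance between ring and cell_rim below 0.004 m and z of ring in the frame of cell_rim between -0.0205 and -0.0171 m and angle between ring's own z axis and vertical below 0.1 rad and contact force between ring and lens above 4 N and linear speed of ring below 0.01 m/s); the robot touches nothing.
It fails at once if the ring is overtightened or knocked on the lens: more than 20 N on the glass (contact force between ring and lens above 20 N).
It fails at once if the lens is squeezed with more than 60 N (contact force between lens and the fingers above 60 N).
It fails at once if a bystander is shoved by more than 30 mm (distance of any of beaker, dropper, pencil, marker, dish, stopper from where it was at the start of the episode above 0.03 m).
It also fails if it takes over 72 s, if anything falls off the work surface, if the arm or the gripper's body presses on something with over 40 N, if the wrist force passes 120 N, or if a joint passes its speed limit or range.

## Working session

There is one attempt and no reset: what is moved stays moved. The work goes in short steps, Python scripts to look and compute and a tool call to move; the robot and the scene stay as the last step left them, time stands still between calls to the robot, and variables do not carry over. Pictures are saved under pics/ and viewed, and the job is handed in when it is done.

Besides the shell and the picture viewer there is one more tool, called after "Emit:" by a JSON object that holds its "api" and its "payload", one argument or row to a line. jog_arm: Moves the arm, as the interface text tells. Its arguments: {"type":"object","properties":{"deltas":{"type":"array","items":{"type":"array","items":{"type":"number"}}},"force":{"type":"number"}},"required":["deltas"]}

```bash
mkdir -p pics; ls; cat > h.py <<'E'
import numpy as np, cv2
from station import ctrl
def cam(n):
    r=ctrl.read_camera(n); return r["image"],np.array(r["camera_matrix"]),np.array(r["extrinsics"]),r
def proj(P,K,E):
    P=np.atleast_2d(P); c=(E[:3,:3]@P.T).T+E[:3,3]; u=c*[1,-1,-1]; p=(K@u.T).T; return p[:,:2]/p[:,2:]
def ray(px,K,E):
    d=np.linalg.inv(K)@np.array([px[0],px[1],1.]); d=d*[1,-1,-1]; R=E[:3,:3]; o=-R.T@E[:3,3]; return o,R.T@d
def onz(px,z,K,E):
    o,d=ray(px,K,E); return o+d*(z-o[2])/d[2]
E
python3 - <<'E'
from h import *
print(ctrl.state(), ctrl.tip_extent)
for n in("top","side"):
    im,K,E,r=cam(n); cv2.imwrite(f"pics/{n}0.png",im); print(n,r.keys(),K,E,{k:r[k] for k in r if k not in("image","camera_matrix","extrinsics")})
    np.savez(f"{n}0.npz",im=im,K=K,E=E)
E
```

```text
pics
{'time': 0.0, 'qpos': array([-1.42732544e+00,  1.81536481e-01,  1.60797575e+00, -1.88255138e-05,
        1.35378940e+00, -2.06298671e-01]), 'joint_vel': array([ 7.49446388e-04, -9.63809581e-04, -7.37140080e-05, -1.29652939e-03,
        1.43448627e-03, -5.15899144e-04]), 'effort': array([ 8.49325315e-04, -4.33867979e+01, -3.41845965e+01,  7.02854223e-02,
        3.84089816e-02, -1.38838873e-04]), 'tool_pos': array([ 197.02084378, -539.93354936,  403.82804296]), 'orientation': array([ 8.19354677e-01, -5.73286302e-01, -5.91640528e-04, -6.16605319e-04]), 'contact_force': array([-0.3502027 , -0.05267099, -0.26015603]), 'torque': array([-0.0365285 , -0.01980993, -0.00177708]), 'gripper_width': 87.91748810971869} 166.0
top dict_keys(['image', 'camera_matrix', 'extrinsics']) [[378.18480591   0.         323.43636769]
 [  0.         378.18480591 201.31069424]
 [  0.           0.           1.        ]] [[ 1.70954443e-02 -9.99812335e-01 -9.11269477e-03 -5.09774859e+00]
 [ 9.94566035e-01  1.60682303e-02  1.02860170e-01 -5.28291367e+02]
 [-1.02694442e-01 -1.08216170e-02  9.94654083e-01 -8.78915481e+02]
 [ 0.00000000e+00  0.00000000e+00  0.00000000e+00  1.00000000e+00]] {}
side dict_keys(['image', 'camera_matrix', 'extrinsics']) [[414.55402753   0.         324.51009888]
 [  0.         414.55402753 196.18125373]
 [  0.           0.           1.        ]] [[-9.90532727e-01 -1.37162215e-01  5.60747320e-03  5.21271079e+02]
 [ 7.27424771e-02 -4.89800057e-01  8.68794818e-01 -8.41497624e+01]
 [-1.16419281e-01  8.60977602e-01  4.95140505e-01 -8.67256668e+02]
 [ 0.00000000e+00  0.00000000e+00  0.00000000e+00  1.00000000e+00]] {}
```

View pics/top0.png

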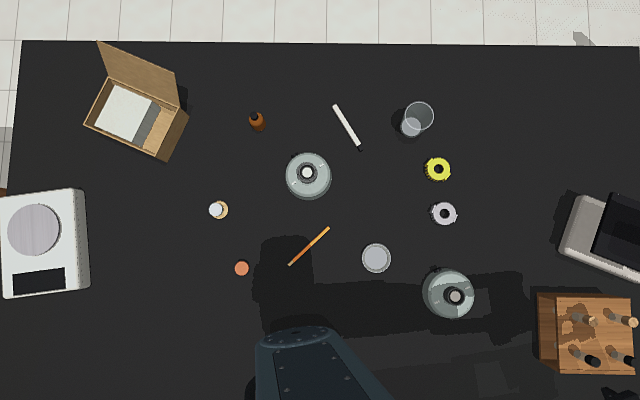

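View pics/side0.png

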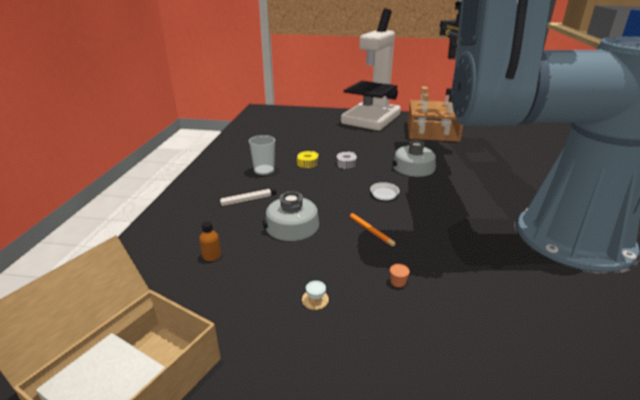

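```bash
python3 - <<'E'
import cv2,numpy as np
t=np.load("top0.npz")["im"]; s=np.load("side0.npz")["im"]
def c(im,x,y,w=34): return cv2.resize(im[y-w:y+w,x-w:x+w],(380,280) if 0 else (290,290),interpolation=cv2.INTER_CUBIC)
a=np.hstack([c(t,308,175),c(t,219,210,20)]);a2=np.hstack([c(t,444,213,20),c(t,448,294)])
b=np.hstack([c(s,292,213),c(s,316,293,24)])
cv2.imwrite("pics/crop0.png",np.vstack([a,a2])); cv2.imwrite("pics/crop1.png",np.vstack([b,np.hstack([c(s,346,159,18),c(s,415,158)])]))
E
```

```text
(no output)
```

View pics/crop0.png

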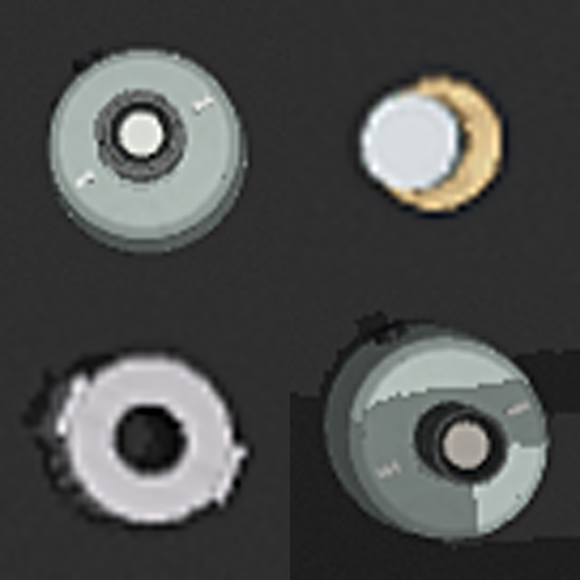

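View pics/crop1.png

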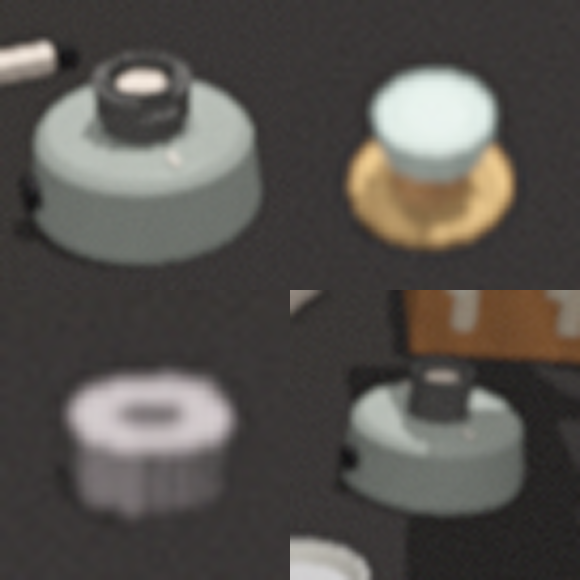

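```bash
cat >> h.py <<'E'
def unp(pts,z,K,E): return np.array([onz(p,z,K,E)[:2] for p in pts])
def circ(P):
    A=np.c_[2*P,np.ones(len(P))]; s=np.linalg.lstsq(A,(P**2).sum(1),rcond=None)[0]; r=np.sqrt(s[2]+s[0]**2+s[1]**2); 
    return s[:2],r,np.abs(np.hypot(*(P-s[:2]).T)-r).mean()
E
python3 - <<'E'
from h import *
D={n:np.load(f"{n}0.npz") for n in("top","side")}
def region(n,x,y,w): return D[n]["im"][y-w:y+w,x-w:x+w],D[n]["K"],D[n]["E"],np.array([x-w,y-w])
up=8
def run(lbl,n,x,y,w,maskf,z,hull=True):
    im,K,E,o=region(n,x,y,w)
    big=cv2.resize(im,None,fx=up,fy=up,interpolation=cv2.INTER_CUBIC)
    m=maskf(cv2.cvtColor(big,cv2.COLOR_BGR2HSV),big).astype(np.uint8)
    N,L,S,C=cv2.connectedComponentsWithStats(m); k=1+np.argmax(S[1:,4]); m=(L==k).astype(np.uint8)
    c=max(cv2.findContours(m,0,cv2.CHAIN_APPROX_NONE)[0],key=len)
    if hull: c=cv2.convexHull(c)
    p=(c[:,0,:]+0.5)/up-0.5+o
    P=unp(p,z,K,E); print(lbl,n,"z",z,*circ(P)); 
    v=big.copy(); cv2.drawContours(v,[c],-1,(0,0,255),1); cv2.imwrite(f"pics/m_{lbl}_{n}.png",v)
for n,x,y in(("top",219,210),("side",316,293)):
    run("lens",n,x,y,16,lambda h,b:(h[...,1]<45)&(h[...,2]>150),30)
    run("rest",n,x,y,24,lambda h,b:(h[...,1]>45)&(h[...,2]>120),4)
for n,x,y in(("top",444,213),("side",346,159)):
    run("ring",n,x,y,18,lambda h,b:(h[...,2]>(135)),24)
for n,x,y in(("top",308,175),("side",292,213)):
    run("hole",n,x,y,12 if n=="top" else 16,lambda h,b:(h[...,2]>120),66.5)
    run("foot",n,x,y,34,lambda h,b:(h[...,2]>(132 if n=="top" else 140)),44)
E
cd pics; python3 -c "
import cv2,glob
import numpy as np
f=sorted(glob.glob('m_*'));print(f)
r=[cv2.resize(cv2.imread(x),(150,150)) for x in f]
cv2.imwrite('mm.png',np.vstack([np.hstack(r[:5]),np.hstack(r[5:])]))"
```

```text
lens top z 30 [505.15747912 262.15616471] 16.23476944221789 0.2683115542191057
rest top z 4 [506.62186441 261.01422338] 22.251813922753744 0.2733900476220065
lens side z 30 [504.92671516 265.99893044] 18.43900980416234 1.2302688622123432
rest side z 4 [506.28319289 263.09535354] 23.643051578525483 0.41438142194217453
ring top z 24 [ 504.97068411 -284.73838723] 28.53556682444101 1.6239510633175862
ring side z 24 [ 504.71540721 -282.17819291] 31.441364889881257 2.351763078220732
hole top z 66.5 [581.56083321  36.96802493] 35.81024228317316 3.1654020989581753
foot top z 44 [590.28344196  42.48844697] 52.672701075381845 0.20803881021242687
hole side z 66.5 [580.66511639  89.16850517] 54.62167957354646 0.3516778018277595
foot side z 44 [589.12186452  52.67390511] 53.583906414016504 1.00326793171663
['m_foot_side.png', 'm_foot_top.png', 'm_hole_side.png', 'm_hole_top.png', 'm_lens_side.png', 'm_lens_top.png', 'm_rest_side.png', 'm_rest_top.png', 'm_ring_side.png', 'm_ring_top.png']
```

View pics/mm.png

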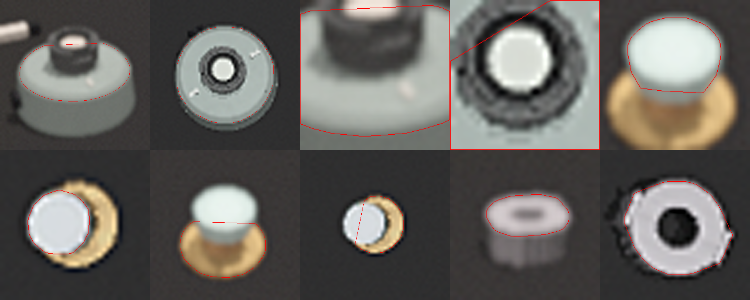

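```bash
python3 - <<'E'
from h import *
D=np.load("top0.npz"); im,K,E=D["im"],D["K"],D["E"]
x,y,w,up=307,173,14,8
o=np.array([x-w,y-w]); g=cv2.cvtColor(im,cv2.COLOR_BGR2GRAY)[y-w:y+w,x-w:x+w]
print(g[14],g[10])
b=cv2.resize(g,None,fx=up,fy=up,interpolation=cv2.INTER_CUBIC)
def f(m,z,l):
    N,L,S,C=cv2.connectedComponentsWithStats(m.astype(np.uint8)); cc=L[w*up-4,w*up]
    k=cc if cc else 1+np.argmax(S[1:,4]); m=(L==k).astype(np.uint8)
    c=max(cv2.findContours(m,0,cv2.CHAIN_APPROX_NONE)[0],key=len); c=cv2.convexHull(c)
    p=(c[:,0]+.5)/up-.5+o; print(l,p.mean(0),circ(unp(p,z,K,E)))
f(b>130,66.5,"white");
m=(b<45)|(cv2.dilate(((b>130)*1).astype(np.uint8),np.ones((5,5)))*0>0)
f(b<40,74,"black"); 
f(b<125,70,"collar")
# bars
im2,K,E=D["im"],D["K"],D["E"]
X=cv2.resize(im[138:210,270:346],None,fx=8,fy=8,interpolation=cv2.INTER_CUBIC); cv2.imwrite("pics/lampbig.png",X)
h=cv2.cvtColor(X,cv2.COLOR_BGR2GRAY); print(h.max())
m=(h>195).astype(np.uint8); N,L,S,C=cv2.connectedComponentsWithStats(m)
for k in range(1,N):
    if S[k,4]>20:
        p=(C[k]+.5)/8-.5+[270,138]; print(S[k],p,onz(p,46,K,E))
R=cv2.resize(im[190:236,420:468],None,fx=12,fy=12,interpolation=cv2.INTER_CUBIC); cv2.imwrite("pics/ringbig.png",R)
E
```

```text
[177 177 182 134  98  70 116  26  45 164 234 222 219 219 218 219 220 226
 237  83  36  87  94 107 111 189 181 179] [176 178 181 116 107 107 115  36  33  65 190 237 225 222 222 224 232 246
  64  33  39 110  64 112 184 181 179 178]
white [306.58266129 171.46975806] (array([591.87046497,  43.20476846]), np.float64(11.99293576368688), np.float64(0.1962794719725483))
black [306.86342593 171.05787037] (array([591.3799005,  42.9836752]), np.float64(15.986391057713163), np.float64(0.23591604820393666))
collar [307.49652778 172.13194444] (array([589.77371052,  43.5684033 ]), np.float64(25.218804031072356), np.float64(0.420500932988164))
255
[394 202  39  28 486] [321.11342593 164.54861111] [613.85471989  10.4846265   46.        ]
[ 259  239   76   74 4452] [306.70142633 171.9743093 ] [595.49500903  44.26690533  46.        ]
[207 290   5  25  82] [295.6875     175.05335366] [587.71557349  70.1599305   46.        ]
[380 312   5  12  52] [317.3125 177.25  ] [583.2559217   18.92206392  46.        ]
[371 329   6   9  42] [316.27083333 179.2172619 ] [578.51853216  21.29318071  46.        ]
[173 343  38  34 593] [293.30765177 182.42274452] [570.02210565  75.34565554  46.        ]
```

View pics/lampbig.png

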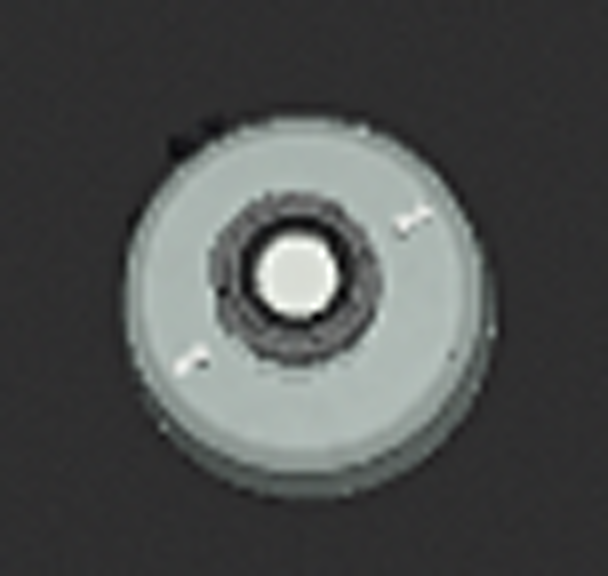

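View pics/ringbig.png

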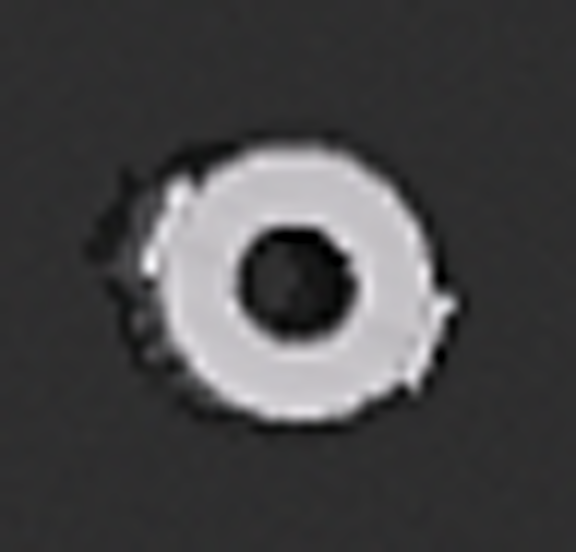

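```bash
python3 - <<'E'
from h import *
D=np.load("top0.npz"); K,E=D["K"],D["E"]
q=lambda p:onz((np.array(p)+.5)/12-.5+[420,190],24,K,E)[:2]
a,b,c,d=q((450,302)),q((415,385)),q((180,185)),q((150,268))
for u in(a-b,c-d,(a+b)/2-(c+d)/2): print(u,np.hypot(*u),np.degrees(np.arctan2(u[1],u[0])))
print("centre lugs",(a+b+c+d)/4,"hole",q((297,283)))
R=cv2.resize(D["im"][190:236,420:468],None,fx=12,fy=12,interpolation=cv2.INTER_CUBIC);g=cv2.cvtColor(R,cv2.COLOR_BGR2GRAY)
m=(g<130).astype(np.uint8);N,L,S,C=cv2.connectedComponentsWithStats(m);k=L[283,297]
c=max(cv2.findContours((L==k).astype(np.uint8),0,cv2.CHAIN_APPROX_NONE)[0],key=len)
P=unp((c[:,0]+.5)/12-.5+[420,190],24,K,E);print("hole fit",circ(P))
m=cv2.morphologyEx((g>130).astype(np.uint8),cv2.MORPH_OPEN,cv2.getStructuringElement(2,(60,60)))
c=max(cv2.findContours(m,0,cv2.CHAIN_APPROX_NONE)[0],key=len)
P=unp((c[:,0]+.5)/12-.5+[420,190],24,K,E);print("outer fit",circ(P))
# side view check: project to side
S_=np.load("side0.npz")
for n,p in(("ring",(505,-284.5,24)),("cell",(591,43,74)),("lens",(505.2,262.2,32)),("foot",(591,43,0)),("rest",(506,261.5,0))):
    print(n,proj(p,S_["K"],S_["E"]))
E
```

```text
[16.63690275 -7.2455271 ] 18.146189574327366 -23.533576806823596
[16.71450557 -6.1784805 ] 17.81988545623313 -20.28672288907495
[-22.48352665 -52.74469147] 57.336824542527296 -113.08714019948854
centre lugs [ 504.5524157  -285.86681384] hole [ 504.92050883 -285.56458598]
hole fit (array([ 504.75346495, -285.2787148 ]), np.float64(11.951825551613569), np.float64(0.1857653642098921))
outer fit (array([ 504.69169046, -285.29734339]), np.float64(27.57911715920269), np.float64(0.9169343123386933))
ring [[346.04380326 155.84419198]]
cell [[291.04536739 195.18598736]]
lens [[315.4674255  285.83210466]]
foot [[292.21788748 224.8715749 ]]
rest [[315.16284153 299.92028487]]
```

```bash
cat >> h.py <<'E'
from scipy.spatial.transform import Rotation as Rt
def to(x,y,z,ang=None):
    s=ctrl.state(); R=Rt.from_quat(s["orientation"]).as_matrix(); d=R.T@(np.array([x,y,z])-s["tool_pos"])
    a0=np.degrees(np.arctan2(R[1,0],R[0,0])); t=0 if ang is None else -np.radians((ang-a0))
    print("t %.2f pos"%s["time"],s["tool_pos"].round(2),"ang %.2f"%a0,"q",s["qpos"].round(2),"w %.2f"%s["gripper_width"],"F",s["contact_force"].round(2),"M",s["torque"].round(3),"z-axis",R[:,2].round(4))
    print("delta",d.round(2),"turn %.3f"%t, "toolx",R[:2,0].round(4),"tooly",R[:2,1].round(4))
E
python3 -c "
from h import *
to(591,43,280,20)"
```

```text
t 0.10 pos [ 197.04 -539.95  403.92] ang -69.96 q [-1.43  0.18  1.61 -0.    1.35 -0.21] w 88.17 F [ 0.23  0.03 -0.68] M [-0.018  0.012  0.032] z-axis [-3.0e-04  1.5e-03 -1.0e+00]
delta [-412.44 -569.86  124.71] turn -1.570 toolx [ 0.3427 -0.9394] tooly [-0.9394 -0.3427]
```

Emit:
{"api": "jog_arm", "payload": {
  "deltas": [
    [-412, -570, 80, -1.57, 0],
    [-412, -570, 80, -1.57, 0],
    [-412, -570, 80, -1.57, 0],
    [-412, -570, 80, -1.57, 0],
    [-412, -570, 80, -1.57, 0],
    [-412, -570, 80, -1.57, 0],
    [-412, -570, 80, -1.57, 0],
    [-412, -570, 80, -1.57, 0],
    [-412, -570, 80, -1.57, 0],
    [-412, -570, 80, -1.57, 0],
    [-412, -570, 80, -1.57, 0],
    [-412, -570, 80, -1.57, 0]
  ],
  "force": 5
}}

```text
time: 1.3
tool_pos: [531.9, -44.4, 336.5]
orientation: [0.985, 0.175, -0.0, -0.0]
contact_force: [0.4, -1.5, 0.8]
gripper_width: 88.1
```

```bash
python3 -c "
from h import *
to(591,43,280,20)"
```

```text
t 1.30 pos [531.95 -44.44 336.48] ang 20.13 q [-0.31  0.16  1.77 -0.    1.21 -0.66] w 88.09 F [ 0.43 -1.5   0.83] M [-0.072 -0.134 -0.064] z-axis [-2.e-04 -0.e+00 -1.e+00]
delta [ 85.55 -61.78  56.46] turn 0.002 toolx [0.9389 0.3441] tooly [ 0.3441 -0.9389]
```

Emit:
{"api": "jog_arm", "payload": {
  "deltas": [
    [85.5, -62, 56, 0, 0],
    [85.5, -62, 56, 0, 0],
    [85.5, -62, 56, 0, 0],
    [85.5, -62, 56, 0, 0]
  ]
}}

```text
time: 1.7
tool_pos: [590.2, 43.3, 278.4]
orientation: [0.985, 0.175, -0.002, -0.001]
contact_force: [-0.6, -1.2, 0.4]
gripper_width: 88.0
```

```bash
python3 -c "
from h import *
to(591,43,236,20)
a,K,E,_=cam('top');b,Ks,Es,_=cam('side');
A=cv2.resize(a[120:230,250:370],(600,550),interpolation=2);B=cv2.resize(b[60:260,200:400],(600,600),interpolation=2)
cv2.imwrite('pics/a1.png',A);cv2.imwrite('pics/b1.png',B)"
```

```text
t 1.70 pos [590.22  43.27 278.36] ang 20.19 q [-0.13  0.36  1.66  0.    1.13 -0.48] w 87.98 F [-0.63 -1.16  0.39] M [-0.028 -0.051  0.038] z-axis [-4.e-03  8.e-04 -1.e+00]
delta [ 0.79  0.61 42.36] turn 0.003 toolx [0.9385 0.3451] tooly [ 0.3451 -0.9386]
```

View pics/b1.png

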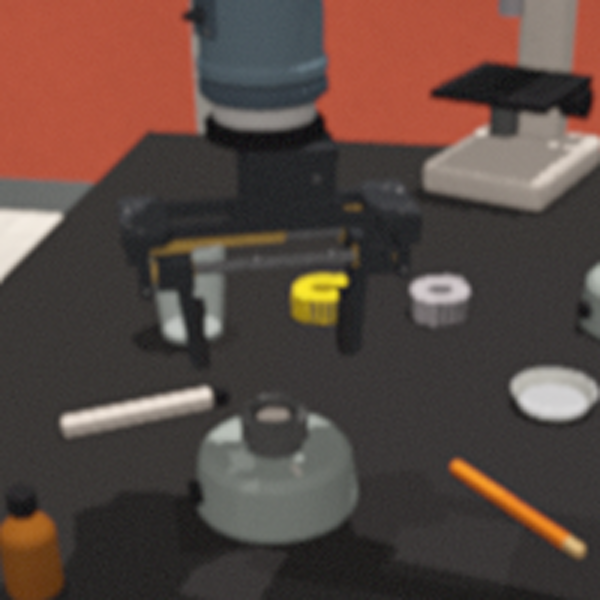

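View pics/a1.png

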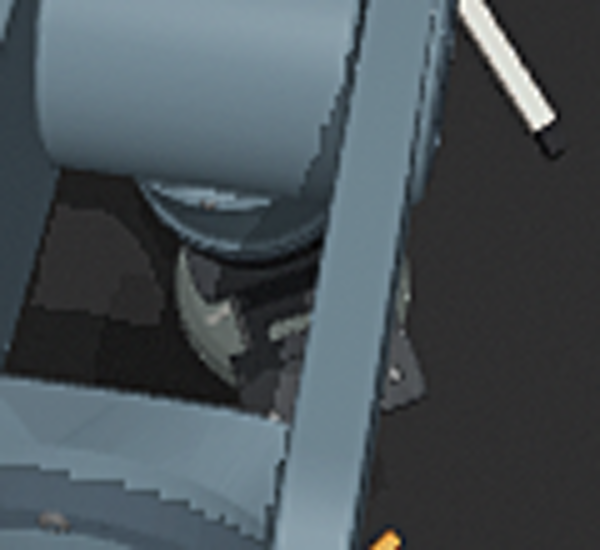

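Emit:
{"api": "jog_arm", "payload": {
  "deltas": [
    [0, 0, 41, 0, 0],
    [0, 0, 41, 0, 0.3],
    [0, 0, 41, 0, 0.4],
    [0, 0, 41, 0, 0.65],
    [0, 0, 41, 0, 0.65],
    [0, 0, 41, 0, 0.65],
    [0, 0, 41, 0, 0.65]
  ],
  "force": 4
}}

```text
time: 2.5
tool_pos: [590.7, 40.9, 240.8]
orientation: [0.985, 0.174, 0.001, 0.0]
contact_force: [0.7, 0.2, -0.3]
gripper_width: 42.2
```

```bash
python3 -c "
from h import *
to(591,43,237.5,20)"
```

```text
t 2.50 pos [590.67  40.91 240.77] ang 20.00 q [-0.13  0.41  1.68 -0.    1.05 -0.48] w 42.20 F [ 0.66  0.23 -0.33] M [-0.023 -0.123  0.002] z-axis [ 1.3e-03 -2.0e-04 -1.0e+00]
delta [ 1.02 -1.85  3.27] turn -0.000 toolx [0.9397 0.342 ] tooly [ 0.342  -0.9397]
```

Emit:
{"api": "jog_arm", "payload": {
  "deltas": [
    [0, 0, 0, 0, 0.35],
    [1, -2, 0, 0, 0.35],
    [1, -2, 4, 0, 0.35],
    [1, -2, 4, 0, 0.65],
    [1, -2, 4, 0, 0.65],
    [1, -2, 4, 0, 0.65],
    [1, -2, 4, 0, 0.65]
  ],
  "force": 4
}}

```text
time: 3.2
tool_pos: [591.0, 43.4, 235.7]
orientation: [0.985, 0.174, 0.001, -0.0]
contact_force: [4.0, 2.3, -4.5]
gripper_width: 47.3
```

```bash
python3 -c "
from h import *
to(591,43,237.5,20)"
```

```text
t 3.20 pos [590.97  43.44 235.73] ang 19.99 q [-0.13  0.42  1.68  0.    1.04 -0.48] w 47.29 F [ 4.03  2.29 -4.49] M [ 0.419 -0.772  0.073] z-axis [ 1.e-03  6.e-04 -1.e+00]
delta [-0.12  0.42 -1.77] turn -0.000 toolx [0.9397 0.3419] tooly [ 0.3419 -0.9397]
```

Emit:
{"api": "jog_arm", "payload": {
  "deltas": [
    [0, 0, 0, 0, 0.65],
    [0, 0, 0, 0, 0.65],
    [0, 0, 0, 0, 0.65]
  ]
}}

```text
time: 3.5
tool_pos: [590.9, 43.5, 235.7]
orientation: [0.985, 0.174, 0.001, -0.0]
contact_force: [4.9, 2.3, -6.2]
gripper_width: 46.6
```

```bash
python3 -c "
from h import *
to(591,43,237.5,20)"
```

```text
t 3.50 pos [590.94  43.47 235.71] ang 20.00 q [-0.13  0.42  1.68  0.    1.04 -0.48] w 46.59 F [ 4.88  2.3  -6.22] M [ 0.38  -0.797  0.043] z-axis [ 1.e-03  5.e-04 -1.e+00]
delta [-0.1   0.47 -1.79] turn -0.000 toolx [0.9397 0.3419] tooly [ 0.3419 -0.9397]
```

Emit:
{"api": "jog_arm", "payload": {
  "deltas": [
    [0, 0, 0, 0, 0.35],
    [0, 0, 0, 0, 0.35],
    [0, 0, -2, 0, 0.4],
    [0, 0, -2, 0, 0.65],
    [0, 0, -2, 0, 0.65],
    [0, 0, -2, 0, 0.65],
    [0, 0, -2, 0, 0.65],
    [0, 0, -2, 0, 0.65]
  ],
  "force": 4
}}

```text
time: 4.3
tool_pos: [591.1, 43.2, 238.2]
orientation: [0.985, 0.174, 0.001, 0.0]
contact_force: [3.2, 1.8, 0.3]
gripper_width: 39.2
```

```bash
python3 -c "
from h import *
to(591,43,237.5,20)"
```

```text
t 4.30 pos [591.08  43.23 238.2 ] ang 19.99 q [-0.13  0.42  1.68  0.    1.05 -0.48] w 39.18 F [3.16 1.81 0.27] M [ 0.207 -0.7   -0.007] z-axis [ 0.0014  0.     -1.    ]
delta [-0.15  0.19  0.7 ] turn -0.000 toolx [0.9397 0.3419] tooly [ 0.3419 -0.9397]
```

Emit:
{"api": "jog_arm", "payload": {
  "deltas": [
    [0.3, 0, 0, 0, 0.65],
    [0.6, 0, 0, 0, 0.65],
    [0.6, 0, 0, 0, 0.65],
    [0.6, 0, 0, 0, 0.65]
  ]
}}

```text
time: 4.7
tool_pos: [591.3, 43.3, 238.1]
orientation: [0.985, 0.174, 0.0, 0.0]
contact_force: [2.2, 1.1, 1.4]
gripper_width: 39.3
```

```bash
python3 -c "
from h import *
to(591,43,237.5,20)"
```

```text
t 4.70 pos [591.33  43.32 238.08] ang 20.00 q [-0.13  0.42  1.68 -0.    1.05 -0.48] w 39.33 F [2.16 1.1  1.38] M [ 0.096 -0.462 -0.003] z-axis [ 2.e-04 -1.e-04 -1.e+00]
delta [-0.42  0.18  0.58] turn -0.000 toolx [0.9397 0.3419] tooly [ 0.3419 -0.9397]
```

Emit:
{"api": "jog_arm", "payload": {
  "deltas": [
    [0.5, 0, 0, 0, 0.65],
    [1.0, 0, 0, 0, 0.65],
    [1.0, 0, 0, 0, 0.65],
    [1.0, 0, 0, 0, 0.65]
  ]
}}

```text
time: 5.1
tool_pos: [591.8, 43.5, 237.8]
orientation: [0.985, 0.174, -0.001, 0.0]
contact_force: [-2.9, -2.8, 5.3]
gripper_width: 39.8
```

```bash
python3 -c "
from h import *
to(591,43,237.5,110)"
```

```text
t 5.10 pos [591.84  43.52 237.85] ang 20.00 q [-0.13  0.42  1.67 -0.    1.05 -0.48] w 39.78 F [-2.89 -2.76  5.25] M [-0.327  0.342  0.025] z-axis [-1.5e-03 -4.0e-04 -1.0e+00]
delta [-0.96  0.2   0.35] turn -1.571 toolx [0.9397 0.342 ] tooly [ 0.342  -0.9397]
```

Emit:
{"api": "jog_arm", "payload": {
  "deltas": [
    [-0.4, 0, 0, 0, 0.3],
    [-0.4, 0, 0, -0.1, 0.3],
    [-0.4, 0, 0, -1.57, 0.3],
    [-0.4, 0, 0, -1.57, 0.3],
    [-0.4, 0, 0, -1.57, 0.3],
    [-0.4, 0, 0, -1.57, 0.3],
    [-0.4, 0, 0, -1.57, 0.3],
    [-0.4, 0, 0, -1.57, 0.3],
    [-0.4, 0, 0, -1.57, 0.3],
    [-0.4, 0, 0, -1.57, 0.3],
    [-0.4, 0, 0, -1.57, 0.3],
    [-0.4, 0, 0, -1.57, 0.35]
  ]
}}

```text
time: 6.3
tool_pos: [591.4, 43.8, 237.2]
orientation: [0.572, 0.821, -0.0, -0.001]
contact_force: [0.1, 0.3, -0.4]
gripper_width: 57.2
```

Emit:
{"api": "jog_arm", "payload": {
  "deltas": [
    [0, 0, 0, 0, 0.4],
    [0, 0, 0, 0, 0.65],
    [0, 0, 0, 0, 0.65],
    [0, 0, 0, 0, 0.65],
    [0, 0, 0, 0, 0.65],
    [0, 0, 0, 0, 0.65]
  ]
}}

```text
time: 6.9
tool_pos: [591.8, 43.3, 237.7]
orientation: [0.574, 0.819, -0.0, 0.0]
contact_force: [1.7, -3.2, -3.4]
gripper_width: 38.8
```

```bash
python3 -c "
from h import *
to(591.5,43.4,237.5,110)"
```

```text
t 6.90 pos [591.79  43.27 237.7 ] ang 109.91 q [-0.13  0.42  1.67 -0.    1.05 -2.04] w 38.77 F [ 1.74 -3.16 -3.39] M [-0.487 -0.282 -0.001] z-axis [-1.e-04 -4.e-04 -1.e+00]
delta [ 0.22 -0.23  0.2 ] turn -0.002 toolx [-0.3406  0.9402] tooly [0.9402 0.3406]
```

Emit:
{"api": "jog_arm", "payload": {
  "deltas": [
    [0, 0, 0, 0, 0.3],
    [0, 0, 0, 0, 0.3],
    [0, 0, -50, 0, 0.3],
    [0, 0, -50, 0, 0.3]
  ]
}}

```text
time: 7.3
tool_pos: [594.1, 43.8, 293.8]
orientation: [0.574, 0.819, 0.002, 0.004]
contact_force: [1.6, -0.3, 0.9]
gripper_width: 61.7
```

```bash
python3 -c "
from h import *
to(505.2,262.2,250,110)"
```

```text
t 7.30 pos [594.14  43.77 293.8 ] ang 109.97 q [-0.13  0.34  1.65  0.    1.14 -2.05] w 61.71 F [ 1.62 -0.25  0.91] M [ 0.103 -0.132  0.059] z-axis [ 9.5e-03 -7.0e-04 -1.0e+00]
delta [235.84  -9.37  42.81] turn -0.001 toolx [-0.3415  0.9399] tooly [0.9398 0.3415]
```

Emit:
{"api": "jog_arm", "payload": {
  "deltas": [
    [235.4, -6.5, 38, 0, 0.3],
    [235.4, -6.5, 38, 0, 0.3],
    [235.4, -6.5, 38, 0, 0.3],
    [235.4, -6.5, 38, 0, 0.3],
    [235.4, -6.5, 38, 0, 0.3],
    [235.4, -6.5, 38, 0, 0.3],
    [235.4, -6.5, 38, 0, 0.3],
    [235.4, -6.5, 38, 0, 0.3]
  ]
}}

```text
time: 8.1
tool_pos: [506.0, 262.1, 250.3]
orientation: [0.574, 0.819, 0.0, 0.0]
contact_force: [-0.8, -0.0, 0.1]
gripper_width: 61.7
```

```bash
python3 -c "
from h import *
to(505.2,262.2,192,110)
b,Ks,Es,_=cam('side')
cv2.imwrite('pics/b2.png',cv2.resize(b[180:340,220:420],(800,640),interpolation=2)[:600])"
```

```text
t 8.10 pos [505.95 262.08 250.27] ang 109.92 q [ 0.27  0.35  1.73 -0.    1.05 -1.65] w 61.66 F [-0.84 -0.04  0.1 ] M [ 0.075 -0.121  0.019] z-axis [ 9.e-04  1.e-04 -1.e+00]
delta [ 0.39 -0.72 58.27] turn -0.001 toolx [-0.3408  0.9402] tooly [0.9402 0.3408]
```

View pics/b2.png

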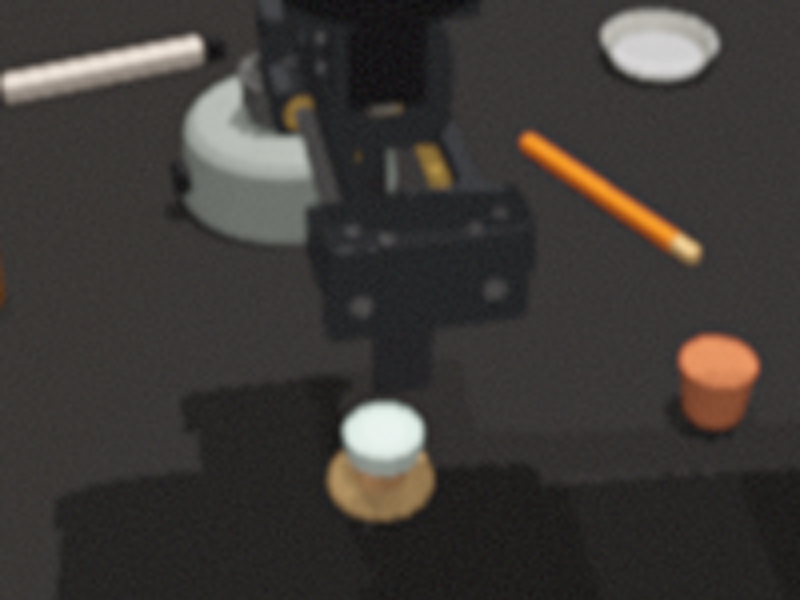

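Emit:
{"api": "jog_arm", "payload": {
  "deltas": [
    [0.4, -0.7, 40, 0, 0.3],
    [0.4, -0.7, 54, 0, 0.3],
    [0.4, -0.7, 58, 0, 0.3],
    [0.4, -0.7, 58, 0, 0.3],
    [0.4, -0.7, 58, 0, 0.45],
    [0.4, -0.7, 58, 0, 0.7],
    [0.4, -0.7, 58, 0, 0.7],
    [0.4, -0.7, 58, 0, 0.7],
    [0.4, -0.7, 58, 0, 0.7],
    [0.4, -0.7, 58, 0, 0.7]
  ],
  "force": 4
}}

```text
time: 9.15
tool_pos: [504.9, 262.9, 192.5]
orientation: [0.574, 0.819, 0.0, 0.0]
contact_force: [-0.9, 1.1, 4.9]
gripper_width: 31.3
```

```bash
python3 -c "
from h import *
to(505.2,262.2,192,20)"
```

```text
t 9.15 pos [504.86 262.93 192.49] ang 109.95 q [ 0.27  0.45  1.75  0.    0.94 -1.65] w 31.28 F [-0.95  1.12  4.85] M [ 0.117 -0.055 -0.015] z-axis [ 9.e-04  3.e-04 -1.e+00]
delta [-0.8   0.07  0.49] turn 1.570 toolx [-0.3413  0.94  ] tooly [0.94   0.3413]
```

Emit:
{"api": "jog_arm", "payload": {
  "deltas": [
    [0, 0, 0, 0, 0.4],
    [0, 0, 0, 0, 0.4],
    [0, 0, 0, 1.57, 0.4],
    [0, 0, 0, 1.57, 0.4],
    [0, 0, 0, 1.57, 0.4],
    [0, 0, 0, 1.57, 0.4],
    [0, 0, 0, 1.57, 0.4],
    [0, 0, 0, 1.57, 0.4],
    [0, 0, 0, 1.57, 0.4],
    [0, 0, 0, 1.57, 0.4],
    [0, 0, 0, 1.57, 0.4],
    [0, 0, 0, 1.57, 0.4]
  ]
}}

```text
time: 10.35
tool_pos: [504.4, 262.7, 191.6]
orientation: [0.979, 0.205, -0.0, 0.0]
contact_force: [-0.1, 0.1, 0.1]
gripper_width: 52.8
```

Emit:
{"api": "jog_arm", "payload": {
  "deltas": [
    [0, 0, 0, 0.005, 0.4],
    [0, 0, 0, 0.005, 0.4],
    [0, 0, 0, 0, 0.7],
    [0, 0, 0, 0, 0.7],
    [0, 0, 0, 0, 0.7],
    [0, 0, 0, 0, 0.7],
    [0, 0, 0, 0, 0.7]
  ],
  "force": 4
}}

```text
time: 11.05
tool_pos: [504.6, 262.8, 191.9]
orientation: [0.978, 0.208, -0.0, -0.0]
contact_force: [0.4, 0.5, -0.9]
gripper_width: 31.6
```

```bash
python3 -c "
from h import *
to(505.2,262.2,192,20)"
```

```text
t 11.05 pos [504.58 262.79 191.89] ang 24.03 q [ 0.27  0.45  1.75  0.    0.94 -0.15] w 31.58 F [ 0.36  0.45 -0.94] M [ 0.046 -0.149  0.016] z-axis [-0.  0. -1.]
delta [ 0.33  0.79 -0.11] turn 0.070 toolx [0.9134 0.4071] tooly [ 0.4071 -0.9134]
```

Emit:
{"api": "jog_arm", "payload": {
  "deltas": [
    [0, 0, 0, 0, 0.75],
    [0, 0, 0, 0, 0.75],
    [0, 0, -8, 0, 0.75],
    [0, 0, -30, 0, 0.75],
    [0, 0, -78, 0, 0.75],
    [0, 0, -98, 0, 0.75],
    [0, 0, -98, 0, 0.75],
    [0, 0, -98, 0, 0.75]
  ],
  "force": 12
}}

```text
time: 11.85
tool_pos: [504.4, 262.8, 290.0]
orientation: [0.978, 0.208, 0.0, -0.0]
contact_force: [-1.1, -0.1, -0.1]
gripper_width: 30.9
```

```bash
python3 -c "
from h import *
to(591.7,42.9,290)
b,Ks,Es,_=cam('side')
cv2.imwrite('pics/b3.png',cv2.resize(b[180:340,220:420],(800,640),interpolation=2)[:600])"
```

```text
t 11.85 pos [504.42 262.77 290.02] ang 24.01 q [ 0.27  0.3   1.72 -0.    1.13 -0.15] w 30.94 F [-1.13 -0.07 -0.13] M [ 0.016 -0.136  0.015] z-axis [ 6.e-04  2.e-04 -1.e+00]
delta [-9.7400e+00  2.3635e+02  4.0000e-02] turn 0.000 toolx [0.9135 0.4069] tooly [ 0.4069 -0.9135]
```

View pics/b3.png

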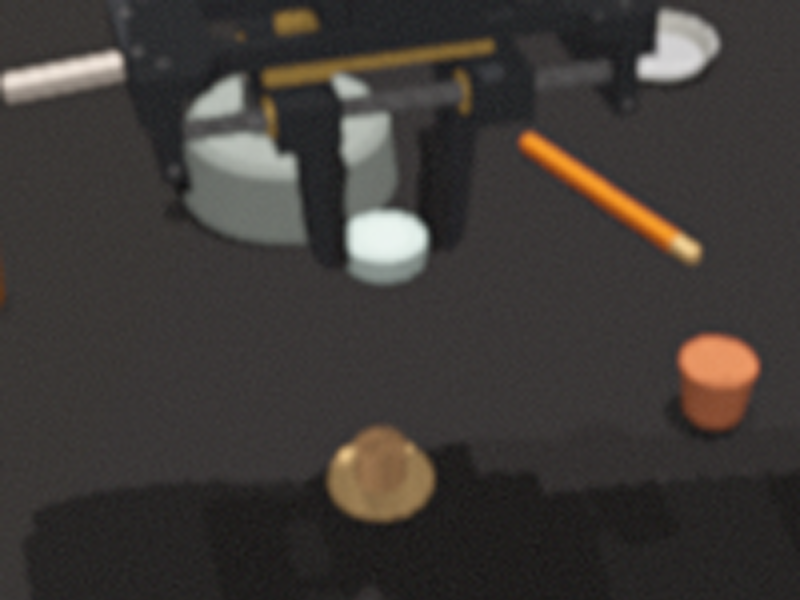

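Emit:
{"api": "jog_arm", "payload": {
  "deltas": [
    [-9.7, 236.3, 0, 0, 0.75],
    [-9.7, 236.3, 0, 0, 0.75],
    [-9.7, 236.3, 0, 0, 0.75],
    [-9.7, 236.3, 0, 0, 0.75],
    [-9.7, 236.3, 30, 0, 0.75],
    [-9.7, 236.3, 35, 0, 0.75],
    [-9.7, 236.3, 35, 0, 0.75],
    [-9.7, 236.3, 35, 0, 0.75],
    [-9.7, 236.3, 35, 0, 0.75]
  ]
}}

```text
time: 12.8
tool_pos: [591.7, 44.3, 255.2]
orientation: [0.978, 0.209, 0.0, -0.0]
contact_force: [-0.6, 0.6, -0.3]
gripper_width: 31.2
```

```bash
python3 -c "
from h import *
to(591.7,42.9,246)"
```

```text
t 12.80 pos [591.66  44.32 255.16] ang 24.11 q [-0.13  0.39  1.67  0.    1.08 -0.55] w 31.17 F [-0.59  0.59 -0.3 ] M [-0.036 -0.12   0.03 ] z-axis [ 2.e-04  2.e-04 -1.e+00]
delta [-0.54  1.32  9.16] turn 0.000 toolx [0.9128 0.4085] tooly [ 0.4085 -0.9128]
```

Settle first with the correction, then descend slowly.

Emit:
{"api": "jog_arm", "payload": {
  "deltas": [
    [-0.5, 1.2, 6, 0, 0.75],
    [-0.5, 1.2, 6, 0, 0.75],
    [-0.5, 1.2, 6, 0, 0.75],
    [-0.5, 1.2, 6, 0, 0.75]
  ]
}}

```text
time: 13.2
tool_pos: [591.9, 42.0, 249.1]
orientation: [0.978, 0.208, 0.0, 0.0]
contact_force: [-0.5, 0.3, 0.5]
gripper_width: 30.7
```

```bash
python3 -c "
from h import *
to(591.7,42.9,241)"
```

```text
t 13.20 pos [591.91  41.97 249.12] ang 24.03 q [-0.13  0.4   1.67  0.    1.07 -0.55] w 30.69 F [-0.49  0.31  0.5 ] M [-0.02  -0.135 -0.014] z-axis [ 3.e-04 -0.e+00 -1.e+00]
delta [ 0.18 -0.94  8.12] turn 0.000 toolx [0.9133 0.4072] tooly [ 0.4072 -0.9133]
```

Emit:
{"api": "jog_arm", "payload": {
  "deltas": [
    [0, 0, 0, 0, 0.75],
    [0, 0, 0, 0, 0.75],
    [0, 0, 0, 0, 0.75]
  ]
}}

```text
time: 13.5
tool_pos: [591.9, 41.7, 249.0]
orientation: [0.978, 0.208, 0.0, 0.0]
contact_force: [-0.0, -0.9, -0.3]
gripper_width: 31.0
```

```bash
python3 -c "
from h import *
to(591.7,42.9,241)"
```

```text
t 13.50 pos [591.92  41.66 248.97] ang 24.00 q [-0.13  0.4   1.67  0.    1.07 -0.55] w 31.04 F [-0.03 -0.93 -0.28] M [-0.06  -0.096  0.023] z-axis [ 1.e-04 -0.e+00 -1.e+00]
delta [ 0.3  -1.22  7.97] turn 0.000 toolx [0.9135 0.4068] tooly [ 0.4068 -0.9135]
```

Emit:
{"api": "jog_arm", "payload": {
  "deltas": [
    [0.3, -1.2, 0, 0, 0.75],
    [0.3, -1.2, 1, 0, 0.75],
    [0.3, -1.2, 2, 0, 0.75],
    [0.3, -1.2, 3, 0, 0.75],
    [0.3, -1.2, 4, 0, 0.75],
    [0.3, -1.2, 4.5, 0, 0.75],
    [0.3, -1.2, 4.5, 0, 0.75]
  ]
}}

```text
time: 14.2
tool_pos: [591.6, 42.9, 244.2]
orientation: [0.978, 0.208, -0.0, -0.0]
contact_force: [-0.0, 0.0, -0.2]
gripper_width: 31.0
```

```bash
python3 -c "
from h import *
to(591.7,42.9,241)"
```

```text
t 14.20 pos [591.62  42.91 244.24] ang 24.01 q [-0.13  0.41  1.67 -0.    1.06 -0.55] w 31.04 F [-0.04  0.05 -0.23] M [-0.003 -0.092 -0.032] z-axis [-3.e-04  0.e+00 -1.e+00]
delta [0.07 0.04 3.24] turn 0.000 toolx [0.9135 0.4068] tooly [ 0.4068 -0.9135]
```

Emit:
{"api": "jog_arm", "payload": {
  "deltas": [
    [0, 0, 1, 0, 0.75],
    [0, 0, 2, 0, 0.75],
    [0, 0, 3, 0, 0.75],
    [0, 0, 3.6, 0, 0.75],
    [0, 0, 3.6, 0, 0.75],
    [0, 0, 3.6, 0, 0.75]
  ]
}}

```text
time: 14.8
tool_pos: [591.7, 42.9, 240.8]
orientation: [0.978, 0.208, -0.0, -0.0]
contact_force: [0.6, 0.1, -0.6]
gripper_width: 30.8
```

```bash
python3 -c "
from h import *
to(591.7,42.9,240.5)"
```

```text
t 14.80 pos [591.68  42.9  240.77] ang 24.00 q [-0.13  0.41  1.67  0.    1.05 -0.55] w 30.77 F [ 0.56  0.1  -0.61] M [-0.046 -0.099 -0.043] z-axis [-1.e-04  0.e+00 -1.e+00]
delta [0.02 0.01 0.27] turn 0.000 toolx [0.9135 0.4068] tooly [ 0.4068 -0.9135]
```

Emit:
{"api": "jog_arm", "payload": {
  "deltas": [
    [0, 0, 0.5, 0, 0.75],
    [0, 0, 0.5, 0, 0.62],
    [0, 0, 0.5, 0, 0.6],
    [0, 0, 0.5, 0, 0.55],
    [0, 0, 0.5, 0, 0.45],
    [0, 0, 0.5, 0, 0.4]
  ],
  "force": 4
}}

```text
time: 15.4
tool_pos: [591.6, 42.9, 240.2]
orientation: [0.978, 0.208, -0.0, -0.0]
contact_force: [0.2, -0.7, -0.0]
gripper_width: 52.0
```

Emit:
{"api": "jog_arm", "payload": {
  "deltas": [
    [0, 0, -5, 0, 0.3],
    [0, 0, -45, 0, 0],
    [0, 0, -75, 0, 0],
    [-70, 70, -75, 0, 0],
    [-70, 70, -75, 0, 0]
  ]
}}

```text
time: 15.9
tool_pos: [556.4, -49.6, 317.3]
orientation: [0.978, 0.21, 0.002, 0.001]
contact_force: [0.5, -1.1, -1.1]
gripper_width: 88.0
```

```bash
python3 -c "
from h import *
to(504.75,-285.3,300,67.5)
b,Ks,Es,_=cam('side')
cv2.imwrite('pics/b4.png',cv2.resize(b[150:270,210:370],(800,600),interpolation=2))
a,Ks,Es,_=cam('top')
cv2.imwrite('pics/a4.png',cv2.resize(a[120:230,250:370],(600,550),interpolation=2))"
```

```text
t 15.90 pos [556.4  -49.58 317.32] ang 24.21 q [-0.3   0.24  1.73 -0.    1.17 -0.72] w 88.00 F [ 0.46 -1.05 -1.12] M [-0.027 -0.127 -0.006] z-axis [ 0.0036 -0.0012 -1.    ]
delta [-143.81  193.77   17.42] turn -0.756 toolx [0.9121 0.41  ] tooly [ 0.41   -0.9121]
```

View pics/b4.png

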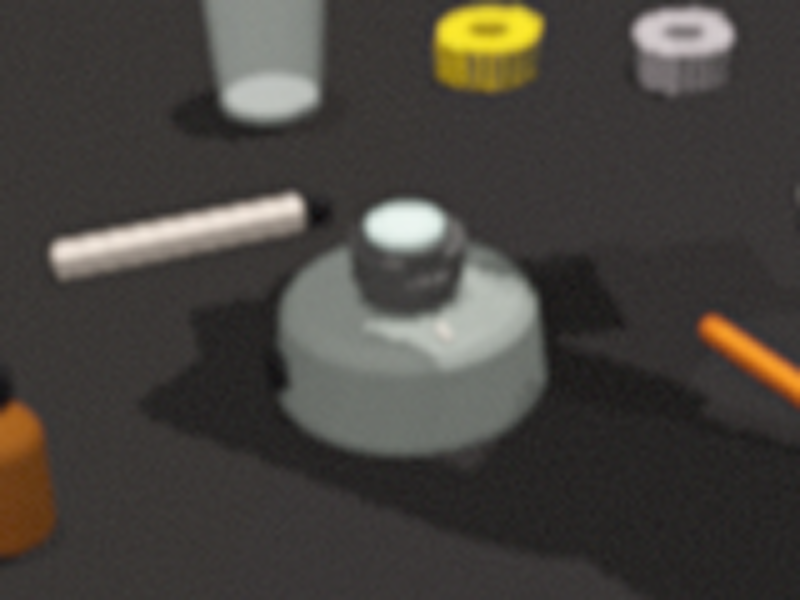

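View pics/a4.png

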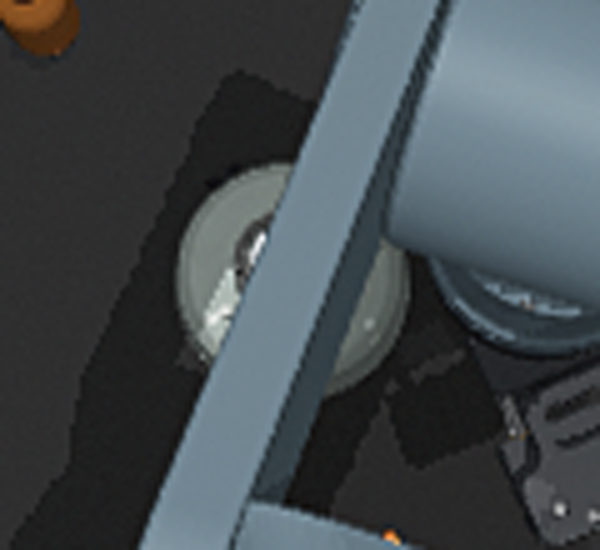

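Emit:
{"api": "jog_arm", "payload": {
  "deltas": [
    [-143.5, 194, 40, -0.76, 0],
    [-143.5, 194, 40, -0.76, 0],
    [-143.5, 194, 60, -0.76, 0],
    [-143.5, 194, 60, -0.76, 0],
    [-143.5, 194, 60, -0.76, 0],
    [-143.5, 194, 60, -0.76, 0],
    [-143.5, 194, 60, -0.76, 0],
    [-143.5, 194, 60, -0.76, 0],
    [-143.5, 194, 60, -0.76, 0]
  ]
}}

```text
time: 16.9
tool_pos: [504.7, -283.8, 255.7]
orientation: [0.831, 0.556, 0.0, 0.0]
contact_force: [-0.2, -0.3, -0.2]
gripper_width: 88.3
```

```bash
python3 -c "
from h import *
to(504.75,-285.3,172,67.5)
b,Ks,Es,_=cam('side')
cv2.imwrite('pics/b5.png',cv2.resize(b[80:200,270:430],(800,600),interpolation=2))"
```

```text
t 16.90 pos [ 504.68 -283.77  255.74] ang 67.56 q [-0.72  0.36  1.71  0.    1.07 -1.9 ] w 88.25 F [-0.23 -0.32 -0.24] M [ 0.015 -0.197  0.039] z-axis [ 4.e-04  1.e-04 -1.e+00]
delta [-1.41  0.62 83.74] turn 0.001 toolx [0.3817 0.9243] tooly [ 0.9243 -0.3817]
```

View pics/b5.png

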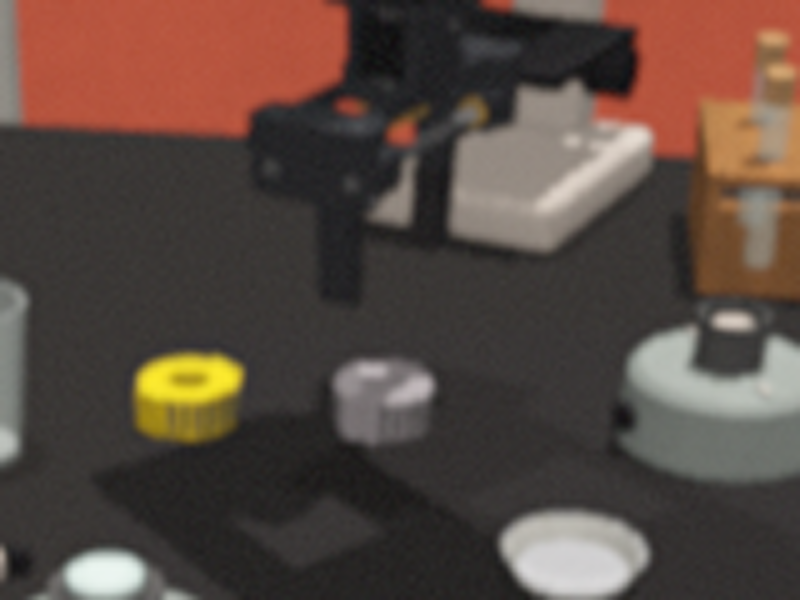

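Emit:
{"api": "jog_arm", "payload": {
  "deltas": [
    [-1.4, 0.6, 30, 1.57, 0],
    [-1.4, 0.6, 40, 1.57, 0],
    [-1.4, 0.6, 40, 1.57, 0],
    [-1.4, 0.6, 40, 1.57, 0],
    [-1.4, 0.6, 40, 1.57, 0],
    [-1.4, 0.6, 40, 1.57, 0],
    [-1.4, 0.6, 40, 1.57, 0],
    [-1.4, 0.6, 40, 1.57, 0],
    [-1.4, 0.6, 60, 1.57, 0],
    [-1.4, 0.6, 80, 1.57, 0],
    [-1.4, 0.6, 85, 1.57, 0],
    [-1.4, 0.6, 85, 1.57, 0.05]
  ]
}}

```text
time: 18.15
tool_pos: [504.3, -285.1, 169.6]
orientation: [0.981, -0.194, -0.001, -0.0]
contact_force: [-0.1, 0.0, -0.0]
gripper_width: 84.2
```

Emit:
{"api": "jog_arm", "payload": {
  "deltas": [
    [0, 0, 0, 0, 0.2],
    [0, 0, 0, 0, 0.3],
    [0, 0, 0, 0, 0.45],
    [0, 0, 0, 0, 0.45],
    [0, 0, 0, 0, 0.45],
    [0, 0, 0, 0, 0.45]
  ],
  "force": 8
}}

```text
time: 18.75
tool_pos: [504.3, -286.8, 170.8]
orientation: [0.981, -0.194, 0.0, 0.0]
contact_force: [-0.5, 0.9, 4.7]
gripper_width: 53.4
```

```bash
python3 -c "
from h import *
to(504.75,-285.3,170,67.5)"
```

```text
t 18.75 pos [ 504.27 -286.78  170.83] ang -22.40 q [-0.72  0.5   1.72  0.    0.92 -0.33] w 53.37 F [-0.45  0.87  4.72] M [ 0.095  0.014 -0.011] z-axis [ 6.e-04 -3.e-04 -1.e+00]
delta [-0.13 -1.55  0.83] turn -1.569 toolx [ 0.9246 -0.381 ] tooly [-0.381  -0.9246]
```

Emit:
{"api": "jog_arm", "payload": {
  "deltas": [
    [0, 0, 0, 0, 0.1],
    [0, 0, 0, 0, 0],
    [0, -1.2, 0, -1.57, 0],
    [0, -1.2, 0, -1.57, 0],
    [0, -1.2, 0, -1.57, 0],
    [0, -1.2, 0, -1.57, 0],
    [0, -1.2, 0, -1.57, 0],
    [0, -1.2, 0, -1.57, 0],
    [0, -1.2, 0, -1.57, 0],
    [0, -1.2, 0, -1.57, 0],
    [0, -1.2, 0, -1.57, 0],
    [0, -1.2, 0, -1.57, 0]
  ]
}}

```text
time: 19.95
tool_pos: [504.4, -285.5, 170.0]
orientation: [0.849, 0.529, -0.0, -0.0]
contact_force: [0.2, 0.4, 0.2]
gripper_width: 88.0
```

Emit:
{"api": "jog_arm", "payload": {
  "deltas": [
    [0, 0, 0, -0.07, 0.1],
    [0, 0, 0, -0.07, 0.2],
    [0, 0, 0, -0.07, 0.3],
    [0, 0, 0, -0.07, 0.45],
    [0, 0, 0, -0.07, 0.45],
    [0, 0, 0, -0.07, 0.45],
    [0, 0, 0, -0.07, 0.45]
  ],
  "force": 10
}}

```text
time: 20.65
tool_pos: [504.5, -285.5, 170.2]
orientation: [0.831, 0.556, -0.0, -0.0]
contact_force: [-0.5, 0.3, -1.4]
gripper_width: 59.8
```

```bash
python3 -c "
from h import *
to(504.75,-285.3,170,67.5)"
```

```text
t 20.65 pos [ 504.48 -285.48  170.17] ang 67.54 q [-0.72  0.5   1.72 -0.    0.92 -1.9 ] w 59.82 F [-0.5   0.27 -1.42] M [ 0.056 -0.184 -0.029] z-axis [-2.e-04  1.e-04 -1.e+00]
delta [0.27 0.17 0.17] turn 0.001 toolx [0.3821 0.9241] tooly [ 0.9241 -0.3821]
```

Emit:
{"api": "jog_arm", "payload": {
  "deltas": [
    [0, 0, 0, 0, 0.5],
    [0, 0, 0, 0, 0.5],
    [0, 0, -10, 0, 0.5],
    [0, 0, -50, 0, 0.5],
    [0, 0, -100, 0, 0.5],
    [0, 0, -110, 0, 0.5],
    [0, 0, -110, 0, 0.5]
  ],
  "force": 30
}}

```text
time: 21.35
tool_pos: [505.3, -286.1, 283.5]
orientation: [0.831, 0.556, 0.001, 0.003]
contact_force: [-0.4, -0.2, -2.1]
gripper_width: 59.7
```

```bash
python3 -c "
from h import *
to(591.7,42.9,280,124)
b,Ks,Es,_=cam('side')
cv2.imwrite('pics/b6.png',cv2.resize(b[60:180,270:430],(800,600),interpolation=2))"
```

```text
t 21.35 pos [ 505.32 -286.12  283.47] ang 67.56 q [-0.72  0.33  1.69  0.    1.12 -1.9 ] w 59.67 F [-0.45 -0.24 -2.1 ] M [ 0.053 -0.17  -0.01 ] z-axis [ 0.0044 -0.0039 -1.    ]
delta [337.08 -45.79   2.58] turn -0.985 toolx [0.3818 0.9242] tooly [ 0.9242 -0.3818]
```

View pics/b6.png

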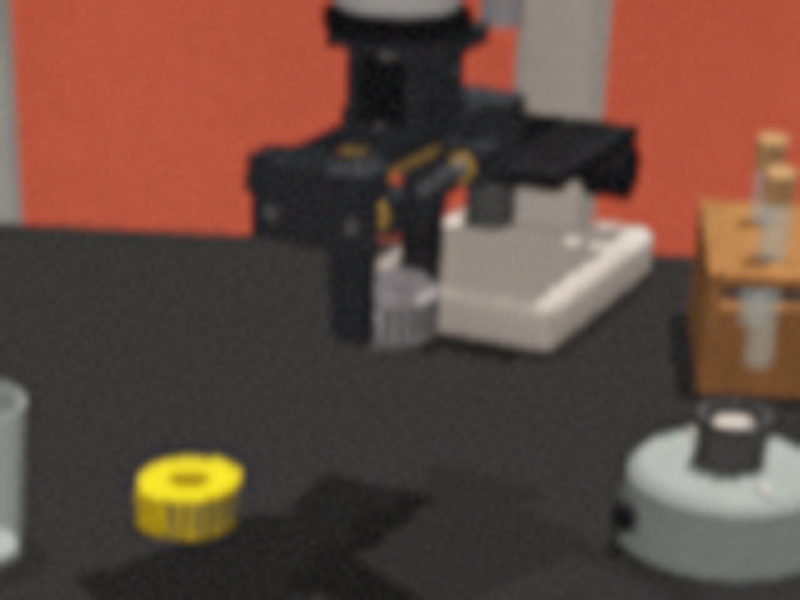

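Emit:
{"api": "jog_arm", "payload": {
  "deltas": [
    [336.8, -44.8, 0, -0.985, 0.5],
    [336.8, -44.8, 0, -0.985, 0.5],
    [336.8, -44.8, 0, -0.985, 0.5],
    [336.8, -44.8, 0, -0.985, 0.5],
    [336.8, -44.8, 0, -0.985, 0.5],
    [336.8, -44.8, 0, -0.985, 0.5],
    [336.8, -44.8, 0, -0.985, 0.5],
    [336.8, -44.8, 0, -0.985, 0.5],
    [336.8, -44.8, 10, -0.985, 0.5],
    [336.8, -44.8, 20, -0.985, 0.5],
    [336.8, -44.8, 20, -0.985, 0.5],
    [336.8, -44.8, 20, -0.985, 0.5]
  ]
}}

```text
time: 22.6
tool_pos: [591.2, 41.6, 259.1]
orientation: [0.471, 0.882, -0.0, -0.001]
contact_force: [0.3, -0.2, -1.6]
gripper_width: 59.8
```

```bash
python3 -c "
from h import *
to(591.7,42.9,250,124)"
```

```text
t 22.60 pos [591.24  41.58 259.11] ang 123.86 q [-0.13  0.39  1.67 -0.    1.09 -2.29] w 59.77 F [ 0.28 -0.2  -1.59] M [ 0.065 -0.149 -0.044] z-axis [-2.3e-03  2.0e-04 -1.0e+00]
delta [0.83 1.13 9.11] turn -0.002 toolx [-0.5571  0.8304] tooly [0.8304 0.5571]
```

Emit:
{"api": "jog_arm", "payload": {
  "deltas": [
    [0.8, 1.1, 4, 0, 0.5],
    [0.8, 1.1, 8, 0, 0.5],
    [0.8, 1.1, 8, 0, 0.5],
    [0.8, 1.1, 8, 0, 0.5],
    [0.8, 1.1, 8, 0, 0.5]
  ]
}}

```text
time: 23.1
tool_pos: [592.3, 44.1, 252.5]
orientation: [0.47, 0.883, 0.0, 0.0]
contact_force: [0.1, 0.3, -2.3]
gripper_width: 59.6
```

```bash
python3 -c "
from h import *
to(591.7,42.9,240,124)"
```

```text
t 23.10 pos [592.3   44.14 252.54] ang 123.99 q [-0.13  0.4   1.67 -0.    1.08 -2.29] w 59.58 F [ 0.05  0.31 -2.32] M [ 0.05  -0.112 -0.006] z-axis [ 4.e-04 -1.e-04 -1.e+00]
delta [-0.69 -1.19 12.54] turn -0.000 toolx [-0.5591  0.8291] tooly [0.8291 0.5591]
```

Emit:
{"api": "jog_arm", "payload": {
  "deltas": [
    [-0.6, -1.1, 0, 0, 0.5],
    [-0.6, -1.1, 0, 0, 0.5],
    [-0.6, -1.1, 1, 0, 0.5],
    [-0.6, -1.1, 1, 0, 0.5],
    [-0.6, -1.1, 1, 0, 0.5]
  ]
}}

```text
time: 23.6
tool_pos: [591.6, 43.0, 251.2]
orientation: [0.47, 0.883, -0.0, -0.0]
contact_force: [-0.8, 0.0, -1.4]
gripper_width: 59.6
```

```bash
python3 -c "
from h import *
to(591.7,42.9,240,124)"
```

```text
t 23.60 pos [591.61  43.02 251.24] ang 123.99 q [-0.13  0.4   1.67  0.    1.07 -2.29] w 59.60 F [-0.85  0.02 -1.36] M [ 0.131 -0.152 -0.02 ] z-axis [-1.e-04  1.e-04 -1.e+00]
delta [-1.500e-01  1.000e-02  1.124e+01] turn -0.000 toolx [-0.559   0.8292] tooly [0.8292 0.559 ]
```

Emit:
{"api": "jog_arm", "payload": {
  "deltas": [
    [0, 0, 3, 0, 0.5],
    [0, 0, 6, 0, 0.5],
    [0, 0, 8, 0, 0.5],
    [0, 0, 10, 0, 0.5],
    [0, 0, 11.5, 0, 0.5],
    [0, 0, 13, 0, 0.5],
    [0, 0, 14.5, 0, 0.5],
    [0, 0, 16, 0, 0.5],
    [0, 0, 16, 0, 0.5]
  ]
}}

```text
time: 24.5
tool_pos: [591.5, 43.0, 235.1]
orientation: [0.47, 0.883, -0.0, -0.0]
contact_force: [-0.4, -0.2, -1.9]
gripper_width: 59.5
```

```bash
python3 -c "
from h import *
to(591.7,42.9,228,124)"
```

```text
t 24.50 pos [591.53  43.03 235.06] ang 123.99 q [-0.13  0.42  1.68  0.    1.04 -2.29] w 59.55 F [-0.41 -0.21 -1.91] M [ 0.074 -0.164 -0.002] z-axis [-4.e-04  1.e-04 -1.e+00]
delta [-0.21  0.06  7.06] turn -0.000 toolx [-0.559   0.8291] tooly [0.8291 0.559 ]
```

Emit:
{"api": "jog_arm", "payload": {
  "deltas": [
    [0, 0, 1.5, 0, 0.5],
    [0, 0, 3, 0, 0.5],
    [0, 0, 4, 0, 0.5],
    [0, 0, 5, 0, 0.5],
    [0, 0, 5.7, 0, 0.5],
    [0, 0, 6.2, 0, 0.5],
    [0, 0, 6.6, 0, 0.5],
    [0, 0, 6.6, 0, 0.5]
  ]
}}

```text
time: 25.3
tool_pos: [591.6, 43.0, 228.7]
orientation: [0.47, 0.883, 0.0, -0.0]
contact_force: [0.4, 0.7, -1.5]
gripper_width: 59.7
```

```bash
python3 -c "
from h import *
to(591.7,42.9,228,124)"
```

```text
t 25.30 pos [591.62  43.02 228.67] ang 123.99 q [-0.13  0.43  1.68  0.    1.03 -2.29] w 59.67 F [ 0.38  0.72 -1.52] M [ 0.117 -0.13  -0.003] z-axis [-0.  0. -1.]
delta [-0.15 -0.    0.67] turn -0.000 toolx [-0.559   0.8292] tooly [0.8292 0.559 ]
```

Emit:
{"api": "jog_arm", "payload": {
  "deltas": [
    [0, 0, 0.4, 0, 0.5],
    [0, 0, 0.6, 0.05, 0.5],
    [0, 0, 0.8, 0.1, 0.5],
    [0, 0, 0.95, 0.15, 0.5],
    [0, 0, 1.1, 0.2, 0.5],
    [0, 0, 1.1, 0.2, 0.5],
    [0, 0, 1.1, 0.2, 0.5]
  ]
}}

```text
time: 26.0
tool_pos: [591.8, 43.0, 227.9]
orientation: [0.555, 0.832, 0.0, 0.0]
contact_force: [0.7, 1.2, -0.2]
gripper_width: 60.0
```

```bash
python3 -c "
from h import *
to(591.7,42.9,227,124)"
```

```text
t 26.00 pos [591.78  43.   227.88] ang 112.61 q [-0.13  0.43  1.68 -0.    1.03 -2.09] w 60.00 F [ 0.71  1.17 -0.25] M [ 0.005 -0.166 -0.004] z-axis [ 6.e-04 -1.e-04 -1.e+00]
delta [-0.06 -0.11  0.88] turn -0.199 toolx [-0.3844  0.9232] tooly [0.9232 0.3844]
```

Emit:
{"api": "jog_arm", "payload": {
  "deltas": [
    [0, 0, 0.1, 0.05, 0.5],
    [0, 0, 0.25, 0.1, 0.5],
    [0, 0, 0.4, 0.15, 0.5],
    [0, 0, 0.55, 0.2, 0.5],
    [0, 0, 0.7, 0.25, 0.5],
    [0, 0, 0.7, 0.25, 0.5],
    [0, 0, 0.7, 0.25, 0.5]
  ]
}}

```text
time: 26.7
tool_pos: [591.8, 43.0, 227.1]
orientation: [0.654, 0.757, 0.0, 0.0]
contact_force: [-0.2, 0.2, 0.6]
gripper_width: 60.3
```

```bash
python3 -c "
from h import *
to(591.7,42.9,227,124)"
```

```text
t 26.70 pos [591.75  42.99 227.12] ang 98.31 q [-0.13  0.43  1.68  0.    1.03 -1.84] w 60.35 F [-0.25  0.15  0.62] M [ 0.046 -0.174  0.003] z-axis [ 4.e-04 -0.e+00 -1.e+00]
delta [-0.08 -0.07  0.12] turn -0.448 toolx [-0.1446  0.9895] tooly [0.9895 0.1446]
```

Emit:
{"api": "jog_arm", "payload": {
  "deltas": [
    [0, 0, 0.1, 0.05, 0.5],
    [0, 0, 0.2, 0.1, 0.5],
    [0, 0, 0.3, 0.15, 0.5],
    [0, 0, 0.3, 0.15, 0.5],
    [0, 0, 0.3, 0.15, 0.5]
  ]
}}

```text
time: 27.2
tool_pos: [591.6, 43.0, 226.7]
orientation: [0.709, 0.705, -0.0, -0.0]
contact_force: [-0.7, 0.2, -0.3]
gripper_width: 59.8
```

```bash
python3 -c "
from h import *
to(591.7,42.9,227,124)"
```

```text
t 27.20 pos [591.62  43.02 226.67] ang 89.73 q [-0.13  0.44  1.68 -0.    1.03 -1.69] w 59.82 F [-0.69  0.21 -0.26] M [-0.028 -0.139  0.003] z-axis [-0. -0. -1.]
delta [-0.12  0.08 -0.33] turn -0.598 toolx [0.0047 1.    ] tooly [ 1.     -0.0047]
```

Emit:
{"api": "jog_arm", "payload": {
  "deltas": [
    [0, 0, -0.5, 0, 0.5],
    [0, 0, -1, 0, 0.5],
    [0, 0, -1, 0, 0.5],
    [0, 0, -1, 0, 0.5]
  ]
}}

```text
time: 27.6
tool_pos: [591.5, 43.0, 227.4]
orientation: [0.709, 0.705, -0.0, -0.0]
contact_force: [0.7, 1.1, -1.8]
gripper_width: 60.0
```

```bash
python3 -c "
from h import *
to(591.7,42.9,227,124)"
```

```text
t 27.60 pos [591.51  43.03 227.43] ang 89.63 q [-0.13  0.43  1.68  0.    1.03 -1.69] w 60.04 F [ 0.73  1.07 -1.83] M [ 0.04  -0.119 -0.017] z-axis [-4.e-04  1.e-04 -1.e+00]
delta [-0.13  0.19  0.43] turn -0.600 toolx [0.0065 1.    ] tooly [ 1.     -0.0065]
```

Emit:
{"api": "jog_arm", "payload": {
  "deltas": [
    [0, 0, -0.5, 0, 0.5],
    [0, 0, -1, 0, 0.5],
    [0, 0, -1, 0, 0.5],
    [0, 0, -1, 0, 0.5]
  ]
}}

```text
time: 28.0
tool_pos: [591.4, 43.0, 228.1]
orientation: [0.71, 0.705, -0.0, -0.0]
contact_force: [1.5, 0.4, -6.7]
gripper_width: 59.7
```

```bash
python3 -c "
from h import *
to(591.7,42.9,227,124)"
```

```text
t 28.00 pos [591.43  43.04 228.13] ang 89.61 q [-0.13  0.43  1.68  0.    1.03 -1.69] w 59.73 F [ 1.49  0.38 -6.73] M [ 0.006 -0.334  0.025] z-axis [-7.e-04  1.e-04 -1.e+00]
delta [-0.14  0.28  1.13] turn -0.600 toolx [0.0068 1.    ] tooly [ 1.     -0.0068]
```

Emit:
{"api": "jog_arm", "payload": {
  "deltas": [
    [0, 0, 1, 0, 0.5],
    [0, 0, 1.7, 0, 0.5],
    [0, 0, 1.7, 0.05, 0.5],
    [0, 0, 1.7, 0.1, 0.5],
    [0, 0, 1.7, 0.15, 0.5],
    [0, 0, 1.7, 0.2, 0.5],
    [0, 0, 1.7, 0.25, 0.5],
    [0, 0, 1.7, 0.25, 0.5],
    [0, 0, 1.7, 0.25, 0.5]
  ]
}}

```text
time: 28.9
tool_pos: [591.7, 43.0, 227.1]
orientation: [0.791, 0.611, 0.0, 0.0]
contact_force: [0.0, 1.3, -2.4]
gripper_width: 60.0
```

```bash
python3 -c "
from h import *
to(591.7,42.9,227,124)"
```

```text
t 28.90 pos [591.68  43.01 227.06] ang 75.36 q [-0.13  0.43  1.68 -0.    1.03 -1.44] w 59.96 F [ 0.01  1.32 -2.43] M [ 0.022 -0.122  0.028] z-axis [ 2.e-04 -1.e-04 -1.e+00]
delta [-0.1   0.04  0.06] turn -0.849 toolx [0.2527 0.9676] tooly [ 0.9676 -0.2527]
```

Emit:
{"api": "jog_arm", "payload": {
  "deltas": [
    [0, 0, -0.4, 0, 0.5],
    [0, 0, -0.8, 0, 0.5],
    [0, 0, -0.8, 0, 0.5],
    [0, 0, -0.8, 0, 0.5]
  ]
}}

```text
time: 29.3
tool_pos: [591.6, 43.0, 227.4]
orientation: [0.792, 0.611, -0.0, -0.0]
contact_force: [3.2, 0.6, -8.0]
gripper_width: 59.6
```

```bash
python3 -c "
from h import *
to(591.7,42.9,227,124)"
```

```text
t 29.30 pos [591.59  43.02 227.36] ang 75.30 q [-0.13  0.43  1.68  0.    1.03 -1.44] w 59.63 F [ 3.17  0.61 -8.04] M [-0.001 -0.503 -0.025] z-axis [-2.e-04  0.e+00 -1.e+00]
delta [-0.09  0.14  0.36] turn -0.850 toolx [0.2538 0.9673] tooly [ 0.9673 -0.2538]
```

Emit:
{"api": "jog_arm", "payload": {
  "deltas": [
    [0, 0, 0.8, 0, 0.5],
    [0, 0, 1.3, 0, 0.5],
    [0, 0, 1.3, 0, 0.5],
    [0, 0, 1.3, 0, 0.5]
  ]
}}

```text
time: 29.7
tool_pos: [591.8, 43.0, 226.8]
orientation: [0.792, 0.611, 0.0, 0.0]
contact_force: [-0.1, 0.2, -1.9]
gripper_width: 60.2
```

```bash
python3 -c "
from h import *
to(591.7,42.9,227,124)"
```

```text
t 29.70 pos [591.78  43.01 226.82] ang 75.29 q [-0.13  0.43  1.68 -0.    1.03 -1.44] w 60.16 F [-0.06  0.18 -1.89] M [ 0.09  -0.114  0.01 ] z-axis [ 5.e-04 -1.e-04 -1.e+00]
delta [-0.12 -0.05 -0.18] turn -0.850 toolx [0.254  0.9672] tooly [ 0.9672 -0.254 ]
```

Emit:
{"api": "jog_arm", "payload": {
  "deltas": [
    [0, 0, 0.4, 0, 0.5],
    [0, 0, 0.4, 0, 0.5],
    [0, 0, 0.4, 0, 0.5]
  ]
}}

```text
time: 30.0
tool_pos: [591.8, 43.0, 226.5]
orientation: [0.792, 0.611, 0.0, 0.0]
contact_force: [-1.1, -0.2, 2.9]
gripper_width: 59.6
```

```bash
python3 -c "
from h import *
to(591.7,42.9,227,124)"
```

```text
t 30.00 pos [591.84  43.01 226.51] ang 75.29 q [-0.13  0.44  1.68  0.    1.03 -1.44] w 59.57 F [-1.11 -0.23  2.89] M [ 0.089 -0.001 -0.018] z-axis [ 7.e-04 -1.e-04 -1.e+00]
delta [-0.14 -0.1  -0.49] turn -0.850 toolx [0.254  0.9672] tooly [ 0.9672 -0.254 ]
```

Emit:
{"api": "jog_arm", "payload": {
  "deltas": [
    [0, 0, -0.3, 0.05, 0.5],
    [0, 0, -0.3, 0.1, 0.5],
    [0, 0, -0.3, 0.13, 0.5],
    [0, 0, -0.3, 0.13, 0.5],
    [0, 0, -0.3, 0.13, 0.5]
  ]
}}

```text
time: 30.5
tool_pos: [591.8, 43.0, 226.5]
orientation: [0.83, 0.558, 0.0, 0.0]
contact_force: [0.1, 0.5, 1.6]
gripper_width: 59.8
```

```bash
python3 -c "
from h import *
to(591.7,42.9,227,124)"
```

```text
t 30.50 pos [591.79  43.01 226.5 ] ang 67.89 q [-0.13  0.44  1.68  0.    1.03 -1.31] w 59.81 F [0.1  0.5  1.58] M [-0.    -0.207 -0.067] z-axis [ 6.e-04 -0.e+00 -1.e+00]
delta [-0.13 -0.04 -0.5 ] turn -0.979 toolx [0.3764 0.9264] tooly [ 0.9264 -0.3764]
```

Emit:
{"api": "jog_arm", "payload": {
  "deltas": [
    [0, 0, -0.4, 0, 0.5],
    [0, 0, -0.8, 0, 0.5],
    [0, 0, -0.8, 0, 0.5],
    [0, 0, -0.8, 0, 0.5]
  ]
}}

```text
time: 30.9
tool_pos: [591.4, 43.0, 226.7]
orientation: [0.83, 0.558, -0.0, -0.0]
contact_force: [-0.0, 0.7, -2.7]
gripper_width: 59.7
```

```bash
python3 -c "
from h import *
to(591.7,42.9,227,124)"
```

```text
t 30.90 pos [591.4   43.02 226.73] ang 67.84 q [-0.13  0.43  1.68 -0.    1.03 -1.31] w 59.74 F [-0.02  0.73 -2.74] M [ 0.016 -0.208  0.011] z-axis [-8.e-04  1.e-04 -1.e+00]
delta [-0.    0.32 -0.27] turn -0.980 toolx [0.3771 0.9262] tooly [ 0.9262 -0.3771]
```

Emit:
{"api": "jog_arm", "payload": {
  "deltas": [
    [0, 0, -0.5, 0, 0.5],
    [0, 0, -1, 0, 0.5],
    [0, 0, -1, 0, 0.5],
    [0, 0, -1, 0, 0.5]
  ]
}}

```text
time: 31.3
tool_pos: [591.3, 43.0, 227.2]
orientation: [0.83, 0.558, -0.0, -0.0]
contact_force: [2.8, -0.5, -12.1]
gripper_width: 59.8
```

```bash
python3 -c "
from h import *
to(591.7,42.9,227,124)"
```

```text
t 31.30 pos [591.28  43.05 227.24] ang 67.83 q [-0.13  0.43  1.68  0.    1.03 -1.31] w 59.80 F [  2.85  -0.53 -12.11] M [-0.007 -0.663  0.031] z-axis [-1.2e-03  2.0e-04 -1.0e+00]
delta [0.02 0.45 0.24] turn -0.980 toolx [0.3773 0.9261] tooly [ 0.9261 -0.3773]
```

Emit:
{"api": "jog_arm", "payload": {
  "deltas": [
    [0, 0, 1, 0, 0.5],
    [0, 0, 1.5, 0, 0.5],
    [0, 0, 1.5, 0.05, 0.5],
    [0, 0, 1.5, 0.1, 0.5],
    [0, 0, 1.5, 0.1, 0.5],
    [0, 0, 1.5, 0.1, 0.5]
  ]
}}

```text
time: 31.9
tool_pos: [591.5, 43.1, 226.7]
orientation: [0.856, 0.516, -0.0, -0.0]
contact_force: [-0.6, 0.5, -6.5]
gripper_width: 59.5
```

```bash
python3 -c "
from h import *
to(591.7,42.9,227,124)"
```

```text
t 31.90 pos [591.51  43.06 226.67] ang 62.19 q [-0.13  0.43  1.68 -0.    1.03 -1.21] w 59.53 F [-0.6   0.46 -6.55] M [ 0.003 -0.065 -0.023] z-axis [-3.e-04  0.e+00 -1.e+00]
delta [-0.06  0.24 -0.33] turn -1.079 toolx [0.4666 0.8845] tooly [ 0.8845 -0.4666]
```

Emit:
{"api": "jog_arm", "payload": {
  "deltas": [
    [0, 0, -0.6, 0, 0.5],
    [0, 0, -1.2, 0, 0.5],
    [0, 0, -1.2, 0, 0.5],
    [0, 0, -1.2, 0, 0.5]
  ]
}}

```text
time: 32.3
tool_pos: [591.4, 43.1, 227.1]
orientation: [0.857, 0.516, -0.0, -0.0]
contact_force: [4.3, -0.1, -16.8]
gripper_width: 59.9
```

```bash
python3 -c "
from h import *
to(591.7,42.9,227,124)"
```

```text
t 32.30 pos [591.43  43.06 227.09] ang 62.12 q [-0.13  0.43  1.68  0.    1.03 -1.21] w 59.89 F [  4.31  -0.06 -16.76] M [ 0.022 -0.682 -0.021] z-axis [-7.e-04  2.e-04 -1.e+00]
delta [-0.02  0.32  0.09] turn -1.080 toolx [0.4677 0.8839] tooly [ 0.8839 -0.4677]
```

Emit:
{"api": "jog_arm", "payload": {
  "deltas": [
    [0, 0, 1, 0, 0.5],
    [0, 0, 1.7, 0, 0.5],
    [0, 0, 1.7, 0, 0.5],
    [0, 0, 1.7, 0, 0.5]
  ]
}}

```text
time: 32.7
tool_pos: [591.6, 43.0, 226.6]
orientation: [0.857, 0.516, -0.0, 0.0]
contact_force: [-2.3, 0.0, -4.4]
gripper_width: 59.8
```

```bash
python3 -c "
from h import *
to(591.7,42.9,227,124)"
```

```text
t 32.70 pos [591.62  43.05 226.62] ang 62.12 q [-0.13  0.44  1.68 -0.    1.03 -1.21] w 59.76 F [-2.32  0.03 -4.42] M [-0.019  0.211  0.004] z-axis [ 0.e+00 -1.e-04 -1.e+00]
delta [-0.09  0.14 -0.38] turn -1.080 toolx [0.4677 0.8839] tooly [ 0.8839 -0.4677]
```

Emit:
{"api": "jog_arm", "payload": {
  "deltas": [
    [0, 0, 0, 0.05, 0.5],
    [0, 0, 0.1, 0.1, 0.5],
    [0, 0, 0.1, 0.1, 0.5],
    [0, 0, 0.1, 0.1, 0.5]
  ]
}}

```text
time: 33.1
tool_pos: [591.8, 43.0, 226.5]
orientation: [0.881, 0.473, 0.0, 0.0]
contact_force: [0.0, 0.7, -4.4]
gripper_width: 59.7
```

```bash
python3 -c "
from h import *
to(591.7,42.9,227,124)"
```

```text
t 33.10 pos [591.82  43.05 226.47] ang 56.45 q [-0.13  0.44  1.68  0.    1.03 -1.11] w 59.74 F [ 0.01  0.66 -4.36] M [ 0.095  0.066 -0.036] z-axis [ 8.e-04  0.e+00 -1.e+00]
delta [-0.19 -0.02 -0.53] turn -1.179 toolx [0.5527 0.8334] tooly [ 0.8334 -0.5527]
```

Emit:
{"api": "jog_arm", "payload": {
  "deltas": [
    [0, 0, -0.6, 0, 0.5],
    [0, 0, -1.2, 0, 0.5],
    [0, 0, -1.2, 0, 0.5],
    [0, 0, -1.2, 0, 0.5]
  ]
}}

```text
time: 33.5
tool_pos: [591.7, 43.0, 226.7]
orientation: [0.881, 0.472, 0.0, 0.0]
contact_force: [5.4, 0.3, -16.8]
gripper_width: 59.6
```

```bash
python3 -c "
from h import *
to(591.7,42.9,227,124)"
```

```text
t 33.50 pos [591.72  43.01 226.69] ang 56.38 q [-0.13  0.44  1.68  0.    1.03 -1.11] w 59.64 F [  5.38   0.26 -16.75] M [ 0.039 -0.901 -0.15 ] z-axis [ 3.e-04  1.e-04 -1.e+00]
delta [-0.1   0.04 -0.31] turn -1.180 toolx [0.5536 0.8328] tooly [ 0.8328 -0.5536]
```

Emit:
{"api": "jog_arm", "payload": {
  "deltas": [
    [0, 0, 0.6, 0, 0.5],
    [0, 0, 1.7, 0, 0.5],
    [0, 0, 1.7, 0, 0.5],
    [0, 0, 1.7, 0, 0.5]
  ]
}}

```text
time: 33.9
tool_pos: [591.8, 43.0, 226.4]
orientation: [0.881, 0.472, 0.0, 0.0]
contact_force: [-2.1, 0.3, -1.9]
gripper_width: 60.0
```

```bash
python3 -c "
from h import *
to(591.7,42.9,227,124)"
```

```text
t 33.90 pos [591.77  43.04 226.38] ang 56.39 q [-0.13  0.44  1.68 -0.    1.03 -1.11] w 59.95 F [-2.09  0.32 -1.91] M [ 0.072  0.186 -0.037] z-axis [ 5.e-04 -2.e-04 -1.e+00]
delta [-0.15  0.02 -0.62] turn -1.180 toolx [0.5535 0.8328] tooly [ 0.8328 -0.5535]
```

Emit:
{"api": "jog_arm", "payload": {
  "deltas": [
    [0, 0, 0, 0.03, 0.5],
    [0, 0, 0, 0.06, 0.5],
    [0, 0, 0.1, 0.1, 0.5],
    [0, 0, 0.1, 0.1, 0.5],
    [0, 0, 0.1, 0.1, 0.5]
  ]
}}

```text
time: 34.4
tool_pos: [591.8, 43.0, 226.2]
orientation: [0.904, 0.428, 0.0, 0.0]
contact_force: [-1.7, 0.9, 2.0]
gripper_width: 59.9
```

```bash
python3 -c "
from h import *
to(591.7,42.9,227,124)"
```

```text
t 34.40 pos [591.85  43.02 226.2 ] ang 50.70 q [-0.13  0.44  1.68  0.    1.03 -1.01] w 59.94 F [-1.75  0.87  1.97] M [ 0.087  0.23  -0.153] z-axis [ 8.e-04 -1.e-04 -1.e+00]
delta [-0.18 -0.04 -0.8 ] turn -1.279 toolx [0.6334 0.7738] tooly [ 0.7738 -0.6334]
```

Emit:
{"api": "jog_arm", "payload": {
  "deltas": [
    [0, 0, -0.6, 0, 0.5],
    [0, 0, -1.2, 0, 0.5],
    [0, 0, -1.2, 0, 0.5],
    [0, 0, -1.2, 0, 0.5]
  ]
}}

```text
time: 34.8
tool_pos: [591.8, 43.0, 226.4]
orientation: [0.904, 0.428, 0.0, 0.0]
contact_force: [3.2, 1.6, -7.3]
gripper_width: 59.8
```

```bash
python3 -c "
from h import *
to(591.7,42.9,227,124)"
```

```text
t 34.80 pos [591.81  43.01 226.38] ang 50.65 q [-0.13  0.44  1.68  0.    1.03 -1.01] w 59.80 F [ 3.24  1.6  -7.26] M [ 0.086 -0.627 -0.088] z-axis [ 6.e-04  1.e-04 -1.e+00]
delta [-0.15 -0.01 -0.62] turn -1.280 toolx [0.634  0.7733] tooly [ 0.7733 -0.634 ]
```

Emit:
{"api": "jog_arm", "payload": {
  "deltas": [
    [0, 0, 0.6, 0, 0.5],
    [0, 0, 1.3, 0, 0.5],
    [0, 0, 1.3, 0, 0.5],
    [0, 0, 1.3, 0, 0.5]
  ]
}}

```text
time: 35.2
tool_pos: [591.9, 43.0, 226.1]
orientation: [0.904, 0.428, 0.0, 0.0]
contact_force: [-2.1, 0.9, 5.1]
gripper_width: 59.6
```

```bash
python3 -c "
from h import *
to(591.7,42.9,227,124)"
```

```text
t 35.20 pos [591.86  43.02 226.1 ] ang 50.66 q [-0.13  0.44  1.68 -0.    1.03 -1.01] w 59.55 F [-2.06  0.94  5.09] M [ 0.145  0.174 -0.118] z-axis [ 8.e-04 -2.e-04 -1.e+00]
delta [-0.19 -0.04 -0.9 ] turn -1.280 toolx [0.6339 0.7734] tooly [ 0.7734 -0.6339]
```

Emit:
{"api": "jog_arm", "payload": {
  "deltas": [
    [0, 0, -0.5, 0, 0.5],
    [0, 0, -0.6, 0, 0.5],
    [0, 0, -0.6, 0, 0.3],
    [0, 0, -0.6, 0, 0.15],
    [0, 0, -0.6, 0, 0.05],
    [0, 0, -0.6, 0, 0]
  ],
  "force": 10
}}

```text
time: 35.8
tool_pos: [591.5, 43.0, 225.7]
orientation: [0.904, 0.428, -0.0, -0.0]
contact_force: [0.7, -0.4, 0.6]
gripper_width: 83.5
```

```bash
python3 -c "
from h import *
to(591.7,42.9,227,124)
b,Ks,Es,_=cam('side')
cv2.imwrite('pics/b7.png',cv2.resize(b[120:270,200:400],(800,600),interpolation=2))"
```

```text
t 35.80 pos [591.54  42.98 225.66] ang 50.65 q [-0.13  0.44  1.68 -0.    1.03 -1.01] w 83.50 F [ 0.74 -0.37  0.63] M [-0.048 -0.109 -0.017] z-axis [-4.e-04 -1.e-04 -1.e+00]
delta [ 0.04  0.18 -1.34] turn -1.280 toolx [0.634  0.7733] tooly [ 0.7733 -0.634 ]
```

View pics/b7.png

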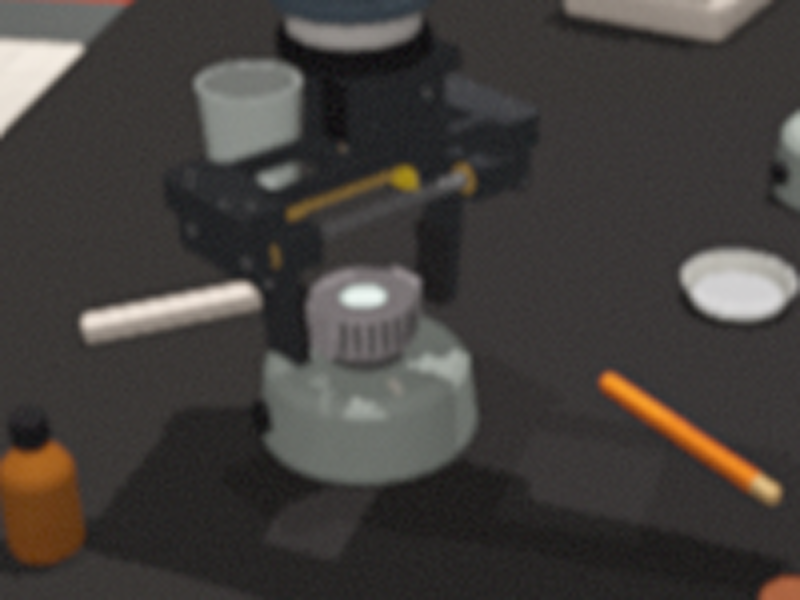

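Emit:
{"api": "jog_arm", "payload": {
  "deltas": [
    [0, 0, 0, 0, 0],
    [0, 0, -5, 0, 0],
    [0, 0, -35, 0, 0],
    [0, 0, -85, 0, 0],
    [0, 0, -120, 0, 0],
    [-150, 80, -130, 0, 0],
    [-150, 80, -130, 0, 0],
    [-150, 80, -130, 0, 0],
    [-150, 80, -130, 0, 0],
    [-150, 80, -130, 0, 0],
    [-150, 80, -130, 0, 0]
  ]
}}

```text
time: 36.95
tool_pos: [558.3, -123.7, 356.1]
orientation: [0.904, 0.427, 0.0, -0.0]
contact_force: [0.0, -0.4, 0.1]
gripper_width: 88.2
```

```bash
python3 -c "
from h import *
to(591.7,42.9,227,124)
b,Ks,Es,_=cam('side')
cv2.imwrite('pics/b8.png',cv2.resize(b[150:270,210:370],(800,600),interpolation=2))
a,K,E,_=cam('top'); cv2.imwrite('pics/a8.png',a); print(proj((591.7,42.9,80),K,E),proj((591.7,42.9,80),Ks,Es))
cv2.imwrite('pics/a8b.png',cv2.resize(a[140:210,270:350],(640,560),interpolation=2))"
```

```text
t 36.95 pos [ 558.31 -123.71  356.14] ang 50.58 q [-0.43  0.22  1.66  0.    1.26 -1.31] w 88.19 F [ 0.01 -0.42  0.12] M [-0.048 -0.087 -0.008] z-axis [ 3.e-04  4.e-04 -1.e+00]
delta [149.84 -79.99 129.22] turn -1.281 toolx [0.635  0.7725] tooly [ 0.7725 -0.635 ]
[[306.47183562 170.93911956]] [[290.62468442 192.62061793]]
```

View pics/b8.png

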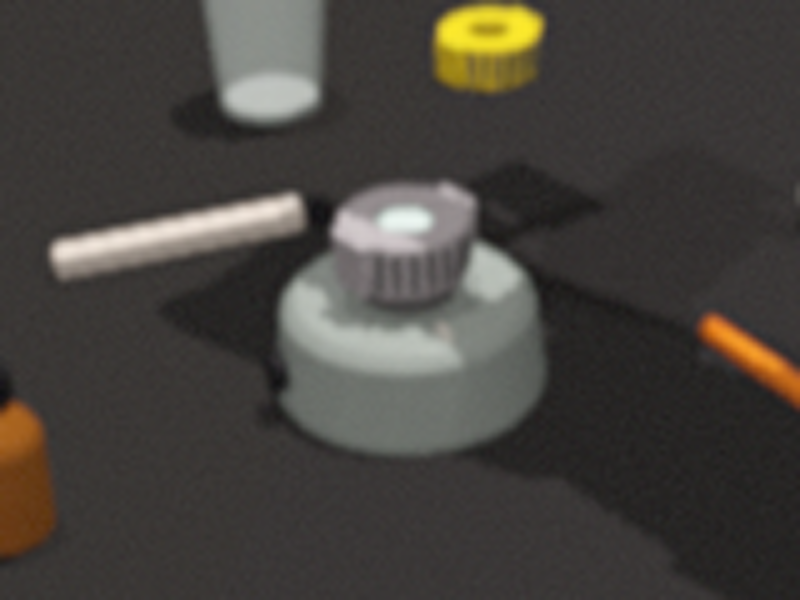

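View pics/a8.png

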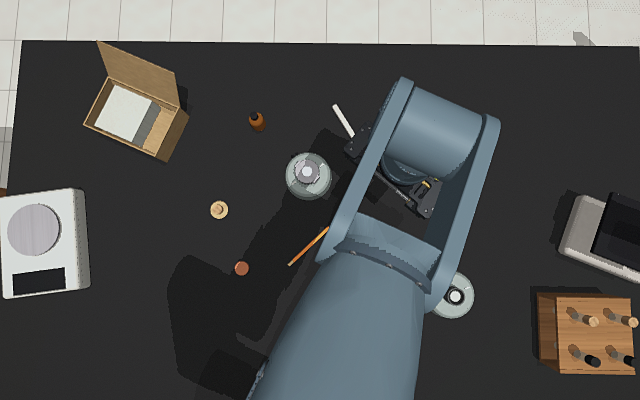

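```bash
python3 -c "
from station import ctrl
print(ctrl.sign_off())"
```

```text
the job is handed in; nothing more can be done
None
```

The lens is in the left-hand lamp's cell, dome up. The steel ring is screwed down clockwise on it, the gripper has let go, and the job is handed in at about 37 s of the 72 s allowed.

**Lens:** I found the cell's centre by touch at (591.7, 42.9) mm, centred the lens in the gripper from two directions, and lowered it in. No contact force showed. I let go of it about 2 mm above the ledge, and the picture afterwards showed it sitting in the cell.

**Ring:** It entered the gaps freely. I turned it 1.28 rad clockwise from mid-gap, with upward tug tests along the way:

| Turn from mid-gap (rad) | Tug stiffness (N/mm) | Reading |
|---|---|---|
| 0.98 | 18 | still gives |
| 1.08 | 24–26 | just under the 28 N/mm bite threshold |
| 1.18 | about 50 | past the bite |
| 1.28 | about 50 | past the bite, stopped here |

- **Position:** the ring's bottom edge is about 18 mm below the rim. The last pictures show it level on the cell, and the bystanders I could see had not moved. In the last overhead view the arm hid the beaker and the dish. The side view after I let go still showed both, though I did not measure them.
- **Force on the lens:** I estimate about 12 N from how far the lens sank, but it was not measured directly. The turn past the bite suggests anything from 5 to 15 N, because the height readings scatter by about 0.1 mm.

**Disagreements and unchecked points:**
- The wrist pushed down with roughly 5 to 7 N for a moment at the last tug check. I backed off before opening, but the free tool settled about 0.5 mm lower, so a few newtons of push remained at release.
- After letting go I did not grip the ring again to confirm that it stays tight.
- The side camera was about 2 pixels off from the top camera, so I relied on the top camera and touch.

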